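Prove the trip switch of the prosthetic foot tester, load the foot and start

ROBOT

A 6-joint arm with a two-finger parallel gripper is mounted at the origin on the work surface. World frame = base frame: x ahead of the robot, y to its left, z up, the work surface at z = 0. Lengths are in m, angles in degrees, forces in N, time in s.
With the tool pointing down it reaches from about 0.35 to 0.875 m from the base axis. Payload 4.2 kg.
Tool frame: the origin (TCP) lies midway between the tips of the shut fingers; the grasp point (between the pads) lies 19 mm behind it; z points along the fingers, y is the line along which they close (so a half turn about z gives the same grasp; the last joint's range is limited). The gripper opens to 87 mm and grips with 3 to 60 N. Pads are 19 mm wide; open, the fingers measure 117 mm over their backs; the gripper's body (75 mm by 190 mm) begins 51 mm behind the grasp point.
Start: joints at [82.598, 22.042, 0.453, 0, -68.411, -14.817], TCP at [0.236, 0.579, 0.195] pointing down, gripper open.
Joint ranges: [-179.83, 179.83], [-69.29, 118.12], [-61.27, 80.66], [-181.25, 117.63], [-171.15, -9.14], [-177.46, 177.46]. Speed limits (degrees/s): [159.86, 159.86, 180, 180, 180, 180].

INTERFACE

Orientations are given as a 3x3 rotation matrix whose columns are the frame's x, y, z axes.
In Python, from station import r gives the robot as it stands.
- The arm moves only by the shell command python3 steer.py 'ROWS'. ROWS is a JSON object with one list for each field, all of the same length, 1 to 8, a row being the entries at one place: finger_gap (the opening from 0.0 (shut) to 1.0 (fully open)), sx, sy, sz (the shift in cm), drx, dry, drz (a rotation vector in degrees); each row is the pose to reach, as a shift and turn from the pose commanded when the command began, along the tool's axes at that moment; what a row does not reach only later rows make up. A row lasts 1/10 s, in which the tool goes at most 0.05 m and 8.59 degrees, less where a joint would pass 70% of its speed; a pose out of reach is approached as far as the arm can. The fingers move at their own pace and stop on an object; the grip force is fixed at half the most. Time passes only in rows, so rows that do not move let the fingers close. It prints the time, the measured TCP pose, the force, the opening and the grip force at its end. Input that does not fit is refused with a message, and nothing moves.
- r.sense(): the state, without advancing time (a new reading comes with each control period).
- r.capture(name): name is "side" or "top" or "wrist"; returns a dict with "pixels" (400x640x3 uint8, red, green, blue), "z_map" (400x640 float32, m along the optical axis (not along the pixel's ray), 0 where there is no reading), "K" (3x3 intrinsics, pixels), "world_from_camera" (4x4, takes a point from camera to world coordinates). Camera axes: x right, y up, looking along -z (the intrinsics and any distortion apply to the point x, -y, -z); pixel columns grow to the right and rows downward; lengths in m; the calibration is good to about 2 mm. A picture is of the moment at which its call begins.
- r.finish_job(): hands the job in; it is judged then, once.
The state is a dict: "time_s": time; "joints": joint angles; "joint_velocities": joint speeds; "effort": joint torques, N m; "tcp_pos": TCP position; "ee_rot": TCP orientation; "wrist_force": force on the tool from outside, world axes, zero at the start; "moment": the same for the moment, N m; "gripper_width": opening from 0.0 (shut) to 1.0 (fully open); "gripper_force": force on a finger pad.
Only numpy, scipy, OpenCV 4.12 (cv2) and the standard library are available. Lean on these libraries where they do the work, as an engineer would, in place of code of your own. Each camera call takes 0.05 s, during which the arm holds its last target. There are 200 camera calls.

TASK

Get the foot tester ready and start it: throw the red power lever fully over, away from the robot, then press the roller of the trip switch under the clear hood just until it clicks (the pointer stands in the green band), hold it there for about a second without ever pushing on into the red, and let it come back up. Then stand the prosthetic foot on the black platen, its tube centred over the yellow spot and its toes towards the yellow bar, setting it down rather than dropping it, and last press the green start button fully down and let go. Press neither the trip switch with the power off nor the start button before the foot is in place, and leave everything else on the bench where it is.

Things in the scene. Friction and masses are not known exactly. Their poses are not given: they have to be found in the camera images.
- roller_top (a point): Top of the white roller (16 mm diameter, 18 mm wide along x) on the free end of the trip switch's 50 mm steel lever; moves with it, at rest 120 mm above the bench. Axes at rest: x from the tester's front (robot side) to its back, z up. The lever's hinge lies to +y, 20 mm lower. Press straight down, tool leaning 30 to 50 degrees, tips in from the front under the hood.
- hood_edge (a point): Middle of the lower front edge of the clear hood over the roller; axes as the tester's. Hood 4 mm thick, 90 mm wide, level; its underside is 62 mm above the roller's top at rest, its edge 12 mm in front of the roller's middle, so a vertical tool cannot reach the roller. It joins a blue beam 43 mm behind the roller, 12 mm thick, on two posts 75 mm behind it.
- dial (a point): Centre of the white dial (52 mm) on top of the blue beam behind the hood. Its black pointer turns 4 times the trip lever's angle, from straight to the front at rest, anticlockwise from above; green band 0.8 to 1.2 rad (clicked), then red (overtravel).
- trip (a joint): Trip switch lever, rad: 0 at rest, growing as the roller is pressed (50 mm of roller travel per rad). It clicks at 0.20 (roller 10 mm down, pointer enters the green); beyond 0.30 (15 mm down, pointer enters the red) is overtravel and spoils the switch. Springs back by itself. Force at the roller: 1 N to start, 3 N at the click, 4 N at 0.30.
- power (a joint): Power lever, rad: 0 off, leaning towards the box's front (the robot); 1.0 on, leaning to its back. It stays where it is left.
- power_tip (a point): Tip of the red power lever, 70 mm long, on the grey control box (130 x 160 x 50 mm); moves with the lever, about 133 mm above the bench at off and at on. Ball tip 26 mm across on a 10 mm rod; pivot 72 mm above the bench. The lever swings in the box's x-z plane; a push of about 1 N on the tip moves it, with a hard stop at the end.
- control: Grey control box, 130 mm front to back, 160 mm wide, 50 mm high, fixed to the bench. Origin under its centre, x to the back, z up. The power lever's pivot block stands at (10, 40) mm on its top, the start button at (-10, -42) mm.
- start_top (a point): Centre of the top of the green start button (32 mm diameter); moves with it.
- start (a joint): Travel of the start button, m: 0 up, 0.006 fully down (5 N); springs back.
- foot: Child's prosthetic foot, skin-coloured, 170 mm long, 66 mm wide, about 0.3 kg, standing on its sole; an upright aluminium ankle tube, 30 mm diameter, is bare from 54 to 112 mm above the sole. Origin on the sole's underside on the tube's axis, x towards the heel (40 mm away), so the toes point to -x (tips 130 mm away), z up. Centre of mass near the tube.
- toe (a point): Point on the foot's sole 120 mm from the tube's axis towards the toes.
- ankle_mark (a point): Centre of the yellow spot on the tester's black rubber platen (210 x 90 mm), on its upper face, 28 mm above the bench: the foot's origin goes here. Axes: x to the tester's back (the foot's heel end, where a dark steel block stands 65 mm from the spot, 27 mm above the platen), z up.
- toe_mark (a point): Point on the platen 120 mm from the spot towards the front, just short of the yellow bar: the foot's toe point goes here.
- mug: Bystander: blue mug, 76 mm across, 85 mm tall. Origin under its centre. Leave it alone.
- jar: Bystander: small jar with a red lid, 52 mm across, 60 mm tall. Origin under its centre. Leave it alone.
- clamp: Bystander: aluminium tube clamp ring, 48 mm outside, 22 mm tall. Origin under its centre. Leave it alone.
- driver: Bystander: orange-handled screwdriver lying flat. Origin under its centre. Leave it alone.
- tape: Bystander: roll of paper tape lying flat, 90 mm across, 22 mm tall. Origin under its centre. Leave it alone.
- dispalm: Bystander: skin-coloured display hand standing on its wrist, 150 mm tall. Origin under its centre. Leave it alone.
- glue: Bystander: glue bottle with a blue cap, 56 mm across, 130 mm tall. Origin under its centre. Leave it alone.

How it is judged:
By the outcome, as a careful person would: the job done as asked, in the order asked, and still so for the second after the job is handed in, with the robot touching nothing.
It also fails if it takes over 72 s, if anything falls off the work surface, if the arm or the gripper's body presses on something with over 40 N, if the wrist force passes 120 N, or if a joint passes its speed limit or range.

## Working session

There is one attempt and no reset: what is moved stays moved. The work goes in short steps, Python scripts to look and compute and a shell command to move; the robot and the scene stay as the last step left them, time stands still between calls to the robot, and variables do not carry over. Pictures are saved under pics/ and viewed, at most 10 in all, crops included, and the job is handed in when it is done.

```bash
ls; mkdir -p pics; cat > h.py <<'E'
import numpy as np, cv2
from station import r
def snap(n):
    c=r.capture(n); np.savez('pics/'+n+'.npz',**c); return c
def pts(c):
    z=c['z_map'];K=np.array(c['K']);T=np.array(c['world_from_camera'])
    v,u=np.mgrid[0:z.shape[0],0:z.shape[1]]
    P=np.stack([(u-K[0,2])/K[0,0]*z,-(v-K[1,2])/K[1,1]*z,-z],-1)
    return P@T[:3,:3].T+T[:3,3]
def ray(c,u,v,h):
    K=np.array(c['K']);T=np.array(c['world_from_camera'])
    d=T[:3,:3]@np.array([(u-K[0,2])/K[0,0],-(v-K[1,2])/K[1,1],-1]);o=T[:3,3]
    return o+d*(h-o[2])/d[2]
E
python3 - <<'E'
from h import *
for n in ['top','side','wrist']:
    c=snap(n); cv2.imwrite('pics/%s0.png'%n,c['pixels'][:,:,::-1]); print(n,np.round(c['K'],1).tolist(),np.round(c['world_from_camera'],3).tolist(),(c['z_map']>0).mean(),[k for k in c])
s=r.sense(); print(s['time_s'],s['tcp_pos'],np.round(s['ee_rot'],3).tolist(),s['gripper_width'])
E
```

```text
pics
station.py
steer.py
top [[400.9, 0.0, 315.2], [0.0, 400.9, 197.8], [0.0, 0.0, 1.0]] [[0.004, 0.983, -0.183, 0.375], [-1.0, 0.003, -0.006, -0.004], [-0.006, 0.183, 0.983, 1.292], [0.0, 0.0, 0.0, 1.0]] 0.99583984375 ['pixels', 'z_map', 'K', 'world_from_camera']
side [[515.3, 0.0, 313.5], [0.0, 515.3, 195.8], [0.0, 0.0, 1.0]] [[-0.934, 0.222, -0.28, 0.194], [-0.357, -0.538, 0.764, 1.129], [0.019, 0.813, 0.581, 0.991], [0.0, 0.0, 0.0, 1.0]] 0.99603125 ['pixels', 'z_map', 'K', 'world_from_camera']
wrist [[307.4, 0.0, 315.6], [0.0, 307.4, 199.4], [0.0, 0.0, 1.0]] [[-0.378, 0.887, 0.265, 0.308], [-0.926, -0.363, -0.106, 0.549], [0.002, -0.285, 0.958, 0.383], [0.0, 0.0, 0.0, 1.0]] 0.99599609375 ['pixels', 'z_map', 'K', 'world_from_camera']
0.15 [0.23615704 0.57812745 0.19431862] [[0.926, -0.378, -0.001], [-0.378, -0.926, -0.002], [0.0, 0.002, -1.0]] 1.0002543554494192
```

View pics/top0.png

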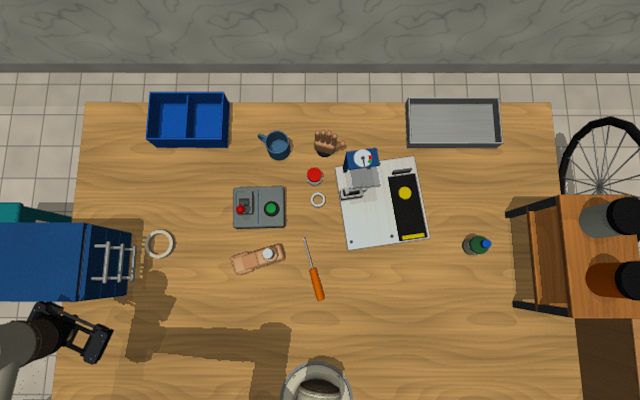

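View pics/side0.png

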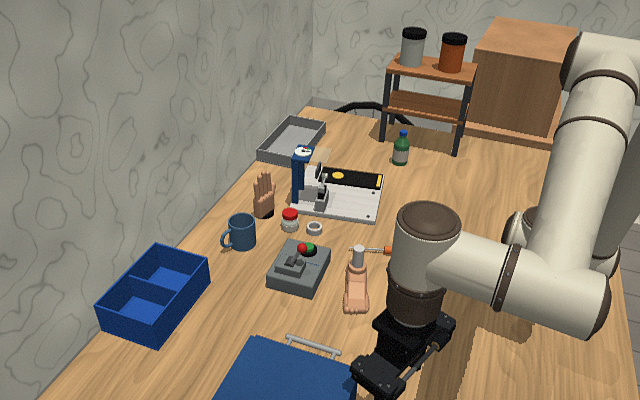

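The top view shows the control box at (259,207), with the lever tip at (240,209) and the button at (271,209). The foot's tube is at (268,254), toes to the left. The tester is at (383,205), with the dial at (362,157), the spot at (405,193) and the bar at (413,237). Next I'll measure these and crop the tester enlarged.

```bash
cat > m.py <<'E'
from h import *
c=dict(np.load('pics/top.npz'));P=pts(c);im=c['pixels'];hsv=cv2.cvtColor(im,cv2.COLOR_RGB2HSV)
def blob(name,lo,hi,box):
    m=cv2.inRange(hsv,lo,hi);k=np.zeros_like(m);u0,v0,u1,v1=box;k[v0:v1,u0:u1]=1;m=(m>0)&(k>0)&(c['z_map']>0)
    v,u=np.nonzero(m);p=P[m];print(name,len(u),'uv',u.mean().round(1),v.mean().round(1),'med',np.round(np.median(p,0),4),'zmax',p[:,2].max().round(3),'min',p.min(0).round(3),'max',p.max(0).round(3));return m
blob('spot',(20,120,120),(35,255,255),(392,180,420,205))
blob('bar',(20,120,120),(35,255,255),(395,225,430,245))
blob('green',(50,120,40),(80,255,255),(260,198,285,220))
blob('red',(0,150,60),(8,255,255),(232,200,252,220))
def rect(n,m):
    h,_=0,0
    p=P[m][:,:2].astype(np.float32);print(n,cv2.minAreaRect(p*1000),len(p))
Z=P[...,2];H=hsv
def box(u0,v0,u1,v1):
    k=np.zeros(Z.shape,bool);k[v0:v1,u0:u1]=1;return k
rect('control',box(225,180,292,235)&(Z>.04)&(Z<.06))
rect('platen',box(380,165,435,250)&(Z>.022)&(Z<.034)&(hsv[...,2]<60))
rect('base',box(330,150,435,255)&(Z>.012)&(Z<.034))
rect('foot',box(225,238,290,278)&(Z>.012))
rect('tube',box(225,238,290,278)&(Z>.1))
print('tube',np.median(P[box(225,238,290,278)&(Z>.1)],0))
m=box(225,238,290,278)&(Z>.01);mm=m
for n,b in dict(foot=(225,238,290,278),red=(232,200,252,220)).items():pass
v=im[140:255,325:435][:,:,::-1];cv2.imwrite('pics/crop1.png',cv2.resize(v,None,fx=5,fy=5,interpolation=cv2.INTER_CUBIC))
zz=Z[140:200,340:385];print((zz[::4,::3]*1000).round().astype(int))
s=dict(np.load('pics/side.npz'))['pixels'][130:310,240:400][:,:,::-1];cv2.imwrite('pics/crop2.png',cv2.resize(s,None,fx=3.3,fy=3.3,interpolation=cv2.INTER_CUBIC))
E
python3 m.py
```

```text
spot 121 uv 404.5 192.5 med [ 0.6294 -0.2831  0.0287] zmax 0.036 min [ 0.61  -0.301  0.021] max [ 0.648 -0.264  0.036]
bar 87 uv 412.8 235.8 med [ 0.4892 -0.3036  0.0286] zmax 0.034 min [ 0.48  -0.339  0.022] max [ 0.499 -0.268  0.034]
green 93 uv 270.6 207.9 med [0.5702 0.1406 0.0713] zmax 0.077 min [0.556 0.127 0.06 ] max [0.587 0.157 0.077]
red 61 uv 240.0 209.1 med [0.5553 0.2218 0.1432] zmax 0.152 min [0.545 0.211 0.071] max [0.568 0.244 0.152]
control ((580.5299682617188, 183.38079833984375), (130.30096435546875, 160.83648681640625), 2.057406425476074) 1530
platen ((589.3742065429688, -288.0352478027344), (217.6454620361328, 88.61073303222656), 8.220341682434082) 1466
base ((625.4388427734375, -202.62142944335938), (326.5747985839844, 271.5632019042969), 8.858307838439941) 5753
foot ((419.2528381347656, 134.94163513183594), (94.67430877685547, 275.5006103515625), 1.2699778079986572) 987
tube ((411.99560546875, 74.06182861328125), (170.161376953125, 28.11475372314453), 73.96240997314453) 99
tube [0.4278604  0.14072858 0.11210861]
[[ -2  81   1  -4   1  -3   6  -5  -3   2   3   3
[... 196 characters left out ...]
4  -3]
 [  1   2 173 188 185 189 188 194 191 187 189 185 185   6  -3]
 [  1   2 161 182 187 191 194 190 193 193 189 184 184   5  22]
 [  2   1 124 186 186 188 191 189 188 191 185 190 188 185  19]
 [ 22  35  72 183 189 184 186 188 190 191 189 187 186 187  18]
 [ 22  21  18 185 187 189 186 187 188 189 189 184 185 185  19]
 [ 22  21  24  16 187 186 185 186 185 183 189 188 188 182  21]
 [ 21  20  20  22 184 183 190 189 189 186 189 186 185 184 188]
 [ 22  16  19  20 187 187 185 191 184 189 185 185 186  27  19]
 [ 18  17 103 103 103 106 113 114 122  22  17  21  16  23  19]
 [ 51  67 105 104  87  88  83  65  21  20  25  21  21  21  20]
 [ 27  66  64  69  62  59  52  39  21  18  23  20  17  22  20]]
```

View pics/crop1.png

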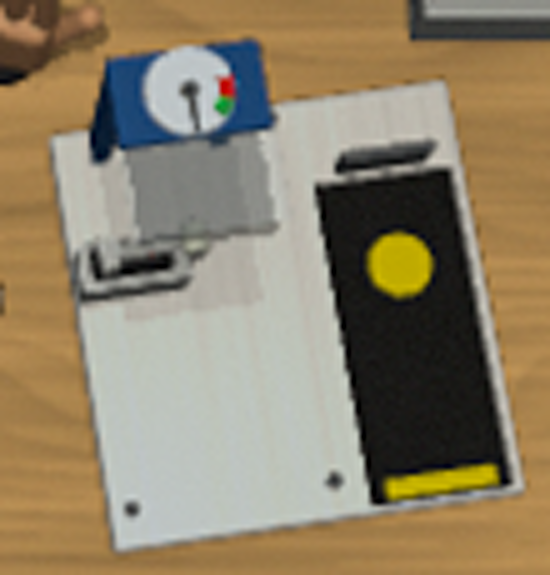

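View pics/crop2.png

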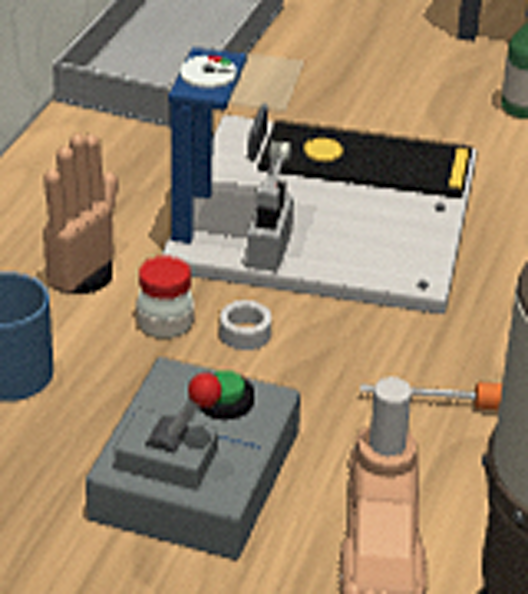

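The tester's front faces the robot and its yaw is about 8°. The pointer is at rest, straight to the front. The roller shows in the side view near side pixel (324,175), and the hood's front corners are at top pixels (353,188) and (380,186). Next I'll refine the roller, hood and foot.

```bash
cat > m2.py <<'E'
from h import *
c=dict(np.load('pics/top.npz'));s=dict(np.load('pics/side.npz'));P=pts(c);Z=P[...,2];S=pts(s)
def box(u0,v0,u1,v1):
    k=np.zeros(Z.shape,bool);k[v0:v1,u0:u1]=1;return k
# tester yaw from spot, base rect
m=box(340,168,392,200)&(Z>.178)
h=(P[m][:,:2]*1000).astype(np.float32)
hs=cv2.cvtColor(c['pixels'],cv2.COLOR_RGB2HSV)
hood=m&(hs[...,1]<60); print('hood',cv2.minAreaRect((P[hood][:,:2]*1000).astype(np.float32)),hood.sum(),np.median(P[hood],0).round(3))
beam=box(335,145,392,175)&(Z>.175)&(hs[...,1]>120)&(hs[...,0]>95)&(hs[...,0]<125);print('beam',cv2.minAreaRect((P[beam][:,:2]*1000).astype(np.float32)),beam.sum())
for p in [(352.6,187.6),(380,185.6)]: print('hoodcorner',ray(c,*p,.186))
wd=box(345,145,380,170)&(hs[...,1]<40)&(hs[...,2]>170)&(Z>.175);print('dial',P[wd].mean(0),wd.sum(),cv2.minAreaRect((P[wd][:,:2]*1000).astype(np.float32)))
print('roller side ray',ray(s,324.2,175.5,.112), 'depth pts');print(S[172:182:2,316:332:2].reshape(-1,8,3)[...,:].round(3).tolist())
# foot
for nm,Q,lim in (('top',P,.1),('side',S,.1)):
    t=(Q[...,0]>.38)&(Q[...,0]<.48)&(Q[...,1]>.09)&(Q[...,1]<.2)&(Q[...,2]>lim)&(Q[...,2]<.13)
    print(nm,'tube',Q[t].mean(0),Q[t].min(0),Q[t].max(0),t.sum(),np.median(Q[t][:,2]))
t=box(225,238,292,280)&(Z>.012)&(Z<.13)&(P[...,0]<.5)
n,l,st,ce=cv2.connectedComponentsWithStats(t.astype(np.uint8));print(st)
i=1+st[1:,4].argmax();q=P[l==i];print('foot',cv2.minAreaRect((q[:,:2]*1000).astype(np.float32)),q[:,:2].mean(0))
low=q[q[:,2]<.06]
tu=t&(Z>.105);vv,uu=np.nonzero(tu);print('tube px',uu.mean(),vv.mean(),ray(c,uu.mean(),vv.mean(),.112),len(uu))
toe=q[q[:,1]>.22];print('toeend',toe.mean(0))
for y0 in np.arange(.1,.28,.015):
    k=q[(q[:,1]>y0)&(q[:,1]<y0+.015)]
    if len(k)>3: print(y0.round(3),k[:,0].min().round(3),k[:,0].max().round(3),np.median(k[:,2]).round(3))
cv2.imwrite('pics/foot.png',cv2.resize(c['pixels'][235:285,220:300][:,:,::-1],None,fx=8,fy=8,interpolation=cv2.INTER_CUBIC))
E
python3 m2.py
```

```text
hood ((541.4000244140625, -65.18772888183594), (99.10060119628906, 340.621826171875), 53.537784576416016) 564 [ 0.641 -0.138  0.187]
beam ((548.3187866210938, -94.50479888916016), (95.65795135498047, 379.3765563964844), 76.5358657836914) 260
hoodcorner [ 0.61072037 -0.1020521   0.186     ]
hoodcorner [ 0.61668259 -0.17933796  0.186     ]
dial [ 0.69761752 -0.13037571  0.18986196] 197 ((691.0787353515625, -145.27854919433594), (81.00363159179688, 47.922332763671875), 64.69313049316406)
roller side ray [ 0.6255837  -0.14021651  0.112     ] depth pts
[[[0.691, -0.246, 0.045], [0.689, -0.26, 0.038], [0.692, -0.288, 0.02], [0.635, -0.145, 0.119], [0.675, -0.282, 0.028], [0.666, -0.276, 0.033], [0.661, -0.285, 0.03], [0.656, -0.289, 0.028]], [[0.69, -0.244, 0.039], [0.69, -0.264, 0.027], [0.682, -0.262, 0.03], [0.632, -0.137, 0.118], [0.624, -0.133, 0.122], [0.619, -0.138, 0.12], [0.657, -0.273, 0.029], [0.652, -0.28, 0.026]], [[0.689, -0.241, 0.033], [0.689, -0.261, 0.021], [0.678, -0.25, 0.03], [0.631, -0.135, 0.112], [0.624, -0.133, 0.115], [0.619, -0.138, 0.113], [0.653, -0.263, 0.029]
[... 584 characters left out ...]
082824] [0.41261495 0.12921707 0.10008792] [0.44261326 0.16233086 0.11675359] 108 0.1123614379235473
[[     0      0    640    400 255029]
 [   230    243     56     32    971]]
foot ((421.122314453125, 185.52944946289062), (64.99998474121094, 168.61276245117188), 18.972536087036133) [0.41767655 0.1832886 ]
tube px 267.5 252.7560975609756 [0.43132116 0.14241452 0.112     ] 82
toeend [0.40519489 0.24197107 0.02082094]
0.1 0.413 0.463 0.035
0.115 0.407 0.467 0.042
0.13 0.404 0.463 0.089
0.145 0.398 0.455 0.056
0.16 0.395 0.454 0.039
0.175 0.388 0.448 0.037
0.19 0.382 0.445 0.029
0.205 0.376 0.441 0.026
0.22 0.373 0.438 0.021
0.235 0.37 0.435 0.021
0.25 0.373 0.432 0.021
0.265 0.401 0.425 0.017
```

View pics/foot.png

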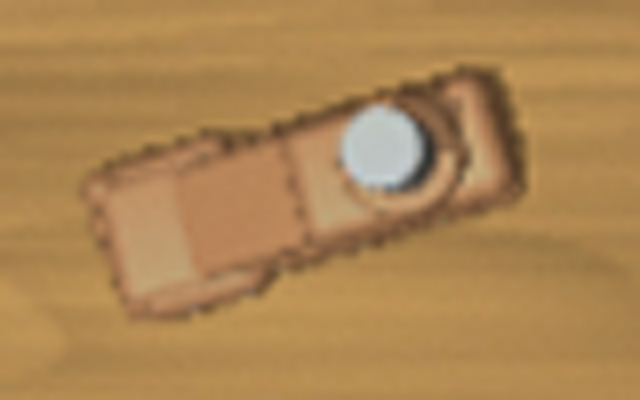

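The foot's toes point at about 109° from world x and the tube is at (0.431, 0.1425). The roller is near (0.626, −0.141) and the power ball at (0.5555, 0.222). Those agree with the sizes given, so I'll do the power lever first.

```bash
cat > g.py <<'E'
import sys
from h import *
from scipy.spatial.transform import Rotation as Ro
# goto x y z yaw lean : yaw=heading of tool x, lean=tips forward along heading
x,y,z,yaw,lean=map(float,sys.argv[1:6])
s=r.sense();R=np.array(s['ee_rot'])
T=(Ro.from_euler('z',yaw,degrees=True)*Ro.from_euler('y',-lean,degrees=True)).as_matrix()@np.diag([1,-1,-1.])
d=R.T@(np.array([x,y,z])-s['tcp_pos']);w=Ro.from_matrix(R.T@T).as_rotvec(degrees=True)
print(np.round(s['tcp_pos'],4),'joints',np.round(s['joints'],1),'F',np.round(s['wrist_force'],1),'t',round(s['time_s'],2),'w',round(s['gripper_width'],3),round(float(s['gripper_force']),1))
print('d',d.round(4),'n',round(np.linalg.norm(d)/.05,1),'rot',w.round(2),'n',round(np.linalg.norm(w)/8.59,1))
E
python3 g.py .50 .222 .175 2 0
```

```text
[0.2362 0.5781 0.1943] joints [ 82.6  22.1   0.4  -0.  -68.4 -14.8] F [-0.3 -1.4 -0.2] t 0.15 w 1.0 0.0
d [0.3789 0.2298 0.0197] n 8.9 rot [ 9.000e-02  1.000e-02 -2.423e+01] n 2.8
```

The rows are not in the units I measure in: shifts go in cm. I convert before sending: 0.379 m is 37.9, 0.23 m is 23.

```bash
python3 steer.py '{"finger_gap":[0, 0, 0, 0, 0, 0, 0, 0], "sx":[37.9, 37.9, 37.9, 37.9, 37.9, 37.9, 37.9, 37.9], "sy":[23, 23, 23, 23, 23, 23, 23, 23], "sz":[0, 0, 0, 0, 2, 2, 2, 2], "drx":[0, 0, 0, 0, 0, 0, 0, 0], "dry":[0, 0, 0, 0, 0, 0, 0, 0], "drz":[-24.2, -24.2, -24.2, -24.2, -24.2, -24.2, -24.2, -24.2]}'; python3 steer.py '{"finger_gap":[0, 0, 0], "sx":[0, 0, 0], "sy":[0, 0, 0], "sz":[0, 0, 0], "drx":[0, 0, 0], "dry":[0, 0, 0], "drz":[0, 0, 0]}'; python3 g.py .50 .222 .12 2 0
```

```text
time_s: 0.95
tcp_pos: [0.4747, 0.2558, 0.1786]
ee_rot: [[0.999, 0.035, -0.0], [0.035, -0.999, 0.0], [-0.0, -0.0, -1.0]]
wrist_force: [2.0, 0.7, -0.7]
gripper_width: 0.354
gripper_force: 0.0
time_s: 1.25
tcp_pos: [0.4737, 0.2582, 0.1787]
ee_rot: [[0.999, 0.035, -0.0], [0.035, -0.999, 0.0], [-0.0, -0.0, -1.0]]
wrist_force: [0.5, 0.6, -0.2]
gripper_width: 0.083
gripper_force: 0.0
[0.4737 0.2582 0.1787] joints [ 45.8  14.5 -13.   -0.  -62.5  46.2] F [ 0.5  0.6 -0.2] t 1.25 w 0.083 0.0
d [0.025  0.0371 0.0587] n 1.5 rot [-0.01  0.    0.02] n 0.0
```

```bash
python3 steer.py '{"finger_gap":[0, 0, 0, 0, 0, 0], "sx":[2.5, 2.5, 2.5, 2.5, 3.5, 4.5], "sy":[3.7, 3.7, 3.7, 3.7, 3.7, 3.7], "sz":[0, 3, 5.9, 5.9, 5.9, 5.9], "drx":[0, 0, 0, 0, 0, 0], "dry":[0, 0, 0, 0, 0, 0], "drz":[0, 0, 0, 0, 0, 0]}'; python3 g.py .6 .226 .12 2 0
```

```text
time_s: 1.85
tcp_pos: [0.522, 0.2241, 0.1219]
ee_rot: [[0.999, 0.037, 0.004], [0.037, -0.999, 0.002], [0.004, -0.002, -1.0]]
wrist_force: [0.6, -0.5, 0.4]
gripper_width: 0.003
gripper_force: 0.0
[0.522  0.2241 0.1219] joints [ 39.6  20.1 -13.9   0.1 -55.8  52.5] F [ 0.6 -0.5  0.4] t 1.85 w 0.003 0.0
d [0.0781 0.001  0.0022] n 1.6 rot [-0.1  -0.21  0.13] n 0.0
```

Scaled: 0.075 m is 7.5, 0.072 m is 7.2.

```bash
python3 steer.py '{"finger_gap":[0, 0, 0, 0, 0, 0, 0, 0], "sx":[1.2, 2.4, 3.6, 4.8, 6, 6.6, 7.2, 7.5], "sy":[0, 0, 0, 0, 0, 0, 0, 0], "sz":[0, 0, 0, 0, 0, 0, 0, 0], "drx":[0, 0, 0, 0, 0, 0, 0, 0], "dry":[0, 0, 0, 0, 0, 0, 0, 0], "drz":[0, 0, 0, 0, 0, 0, 0, 0]}';  python3 steer.py '{"finger_gap":[0, 0], "sx":[0.2, 0.4], "sy":[0, 0], "sz":[0, 0], "drx":[0, 0], "dry":[0, 0], "drz":[0, 0]}'
```

```text
time_s: 2.65
tcp_pos: [0.6004, 0.2252, 0.1258]
ee_rot: [[0.999, 0.036, 0.011], [0.036, -0.999, 0.002], [0.011, -0.002, -1.0]]
wrist_force: [-0.7, -3.9, 15.0]
gripper_width: 0.009
gripper_force: 7.1
time_s: 2.85
tcp_pos: [0.6042, 0.2253, 0.1256]
ee_rot: [[0.999, 0.036, 0.011], [0.036, -0.999, 0.002], [0.011, -0.002, -1.0]]
wrist_force: [0.7, -1.3, 13.5]
gripper_width: 0.004
gripper_force: 6.4
```

```bash
python3 - <<'E'
from h import *
a=snap('side')['pixels'];b=snap('wrist')['pixels']
x=cv2.resize(a[200:320,220:380],(640,480),interpolation=cv2.INTER_CUBIC)[:, :400]
y=cv2.resize(b[100:400,160:480],(400,375));y=cv2.copyMakeBorder(y,0,105,0,0,0)
cv2.imwrite('pics/lev1.png',np.hstack([x,y])[:,:,::-1])
E
```

```text
(no output)
```

View pics/lev1.png

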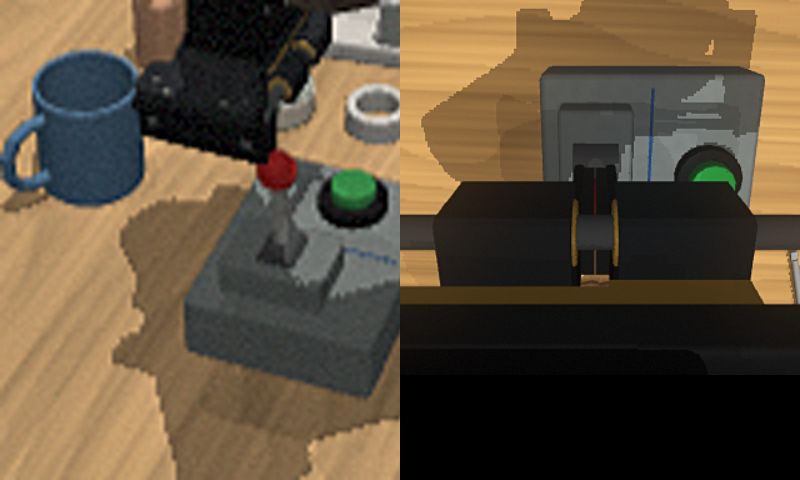

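The side view shows the red ball at crop pixel (277,170), right under the finger tips. I'll measure how far the lever got.

```bash
cat > red.py <<'E'
from h import *
for n in ('side','top'):
    c=snap(n);P=pts(c);hs=cv2.cvtColor(c['pixels'],cv2.COLOR_RGB2HSV)
    m=(cv2.inRange(hs,(0,170,70),(6,255,255))>0)&(P[...,2]>.09)&(P[...,1]>.15)&(P[...,1]<.3)&(P[...,0]>.5)&(P[...,0]<.7)
    if m.sum(): print(n,m.sum(),P[m].mean(0).round(4),P[m].min(0).round(3),P[m].max(0).round(3))
E
python3 red.py; python3 g.py .5 .226 .12 2 0
```

```text
side 61 [0.5856 0.2317 0.1482] [0.577 0.22  0.138] [0.598 0.238 0.159]
top 5 [0.5817 0.2235 0.1449] [0.581 0.216 0.141] [0.583 0.232 0.148]
[0.6045 0.2253 0.1255] joints [ 34.9  26.6  -2.8   0.3 -60.   57. ] F [ 1.  -2.5 13.6] t 3.05 w 0.007 6.5
d [-0.1044 -0.0044  0.0043] n 2.1 rot [-0.1  -0.66  0.07] n 0.1
```

Scaled: -0.06 m is -6, -0.03 m is -3.

```bash
python3 steer.py '{"finger_gap":[0, 0, 0, 0], "sx":[0.4, 0.6, 0.6, 0.6], "sy":[0, 0, 0, 0], "sz":[-1, -3, -6, -6], "drx":[0, 0, 0, 0], "dry":[0, 0, 0, 0], "drz":[0, 0, 0, 0]}'; python3 red.py;python3 g.py .51 .224 .18 2 0
```

```text
time_s: 3.45
tcp_pos: [0.6084, 0.2261, 0.1844]
ee_rot: [[0.999, 0.035, 0.008], [0.035, -0.999, 0.004], [0.008, -0.003, -1.0]]
wrist_force: [0.8, -0.1, 0.3]
gripper_width: 0.004
gripper_force: 0.0
side 62 [0.5854 0.2316 0.1494] [0.576 0.22  0.139] [0.6   0.241 0.159]
top 46 [0.5881 0.2228 0.1504] [0.579 0.213 0.143] [0.596 0.234 0.156]
[0.6057 0.2254 0.1801] joints [ 34.7  24.7   2.4  -0.  -67.7  57.3] F [-0.1  1.  -0.3] t 3.55 w 0.009 0.0
d [-0.0957 -0.0019  0.0001] n 1.9 rot [-0.06 -0.04 -0.05] n 0.0
```

The lever stands upright, halfway over, with the ball at (0.588, 0.224, 0.143), because the tip slipped past it. I'll grip the ball and carry it over instead.

```bash
python3 steer.py '{"finger_gap":[0.6, 0.6, 0.6, 0.6, 0.6, 0.6, 0.6, 0.6], "sx":[-1.8, -1.8, -1.8, -1.8, -1.8, -1.8, -1.8, -1.8], "sy":[0.2, 0.2, 0.2, 0.2, 0.2, 0.2, 0.2, 0.2], "sz":[0, 0, 0, 0, 0, 3, 5.7, 5.7], "drx":[0, 0, 0, 0, 0, 0, 0, 0], "dry":[0, 0, 0, 0, 0, 0, 0, 0], "drz":[0, 0, 0, 0, 0, 0, 0, 0]}';python3 steer.py '{"finger_gap":[0, 0, 0, 0, 0], "sx":[0, 0, 0, 0, 0], "sy":[0, 0, 0, 0, 0], "sz":[0, 0, 0, 0, 0], "drx":[0, 0, 0, 0, 0], "dry":[0, 0, 0, 0, 0], "drz":[0, 0, 0, 0, 0]}'
```

```text
time_s: 4.35
tcp_pos: [0.5847, 0.2212, 0.1184]
ee_rot: [[0.999, 0.034, -0.008], [0.034, -0.999, -0.004], [-0.008, 0.004, -1.0]]
wrist_force: [-0.3, -0.7, -0.3]
gripper_width: 0.579
gripper_force: 0.0
time_s: 4.85
tcp_pos: [0.5876, 0.2229, 0.1236]
ee_rot: [[0.999, 0.035, 0.001], [0.035, -0.999, 0.001], [0.001, -0.001, -1.0]]
wrist_force: [-1.1, 3.2, 0.3]
gripper_width: 0.232
gripper_force: 1.2
```

Scaled: 0.037 m is 3.7, 0.036 m is 3.6.

```bash
python3 steer.py '{"finger_gap":[0, 0, 0, 0, 0, 0, 0, 0], "sx":[0, 0, 0.8, 1.6, 2.4, 3.1, 3.6, 3.7], "sy":[0, 0, 0, 0, 0, 0, 0, 0], "sz":[0, 0, 0.1, 0.2, 0.5, 0.8, 1, 1], "drx":[0, 0, 0, 0, 0, 0, 0, 0], "dry":[0, 0, 0, 0, 0, 0, 0, 0], "drz":[0, 0, 0, 0, 0, 0, 0, 0]}';python3 red.py; python3 g.py .588 .2235 .1235 2 0
```

```text
time_s: 5.65
tcp_pos: [0.6246, 0.225, 0.1186]
ee_rot: [[0.999, 0.036, 0.003], [0.036, -0.999, 0.001], [0.003, -0.001, -1.0]]
wrist_force: [-12.5, 2.9, 20.5]
gripper_width: 0.006
gripper_force: 10.4
side 44 [0.615  0.2336 0.1393] [0.606 0.223 0.13 ] [0.629 0.241 0.147]
[0.6245 0.2251 0.1186] joints [ 33.8  28.9   0.2   0.  -61.1  58.3] F [-9.6  2.7 18. ] t 5.75 w 0.005 9.7
d [-0.0365  0.0002 -0.005 ] n 0.7 rot [-0.08 -0.19  0.09] n 0.0
```

```bash
python3 steer.py '{"finger_gap":[0, 0, 0, 0], "sx":[0.3, 0.6, 0.9, 0.9], "sy":[0, 0, 0, 0], "sz":[0, 0, 0, 0], "drx":[0, 0, 0, 0], "dry":[0, 0, 0, 0], "drz":[0, 0, 0, 0]}';python3 red.py; python3 steer.py '{"finger_gap":[0, 0, 0, 0], "sx":[0, 0, 0, 0], "sy":[0, 0, 0, 0], "sz":[-3, -7, -7, -7], "drx":[0, 0, 0, 0], "dry":[0, 0, 0, 0], "drz":[0, 0, 0, 0]}';python3 red.py
```

```text
time_s: 6.15
tcp_pos: [0.6334, 0.2242, 0.1177]
ee_rot: [[0.999, 0.036, 0.003], [0.036, -0.999, -0.0], [0.003, 0.0, -1.0]]
wrist_force: [-4.7, -0.7, 13.0]
gripper_width: 0.005
gripper_force: 5.9
side 51 [0.6161 0.2319 0.1421] [0.595 0.213 0.129] [0.627 0.24  0.222]
top 9 [0.612  0.2239 0.1374] [0.61  0.217 0.132] [0.614 0.231 0.142]
time_s: 6.65
tcp_pos: [0.6335, 0.2243, 0.1841]
ee_rot: [[0.999, 0.034, 0.002], [0.034, -0.999, 0.001], [0.002, -0.001, -1.0]]
wrist_force: [-0.1, 0.8, -0.4]
gripper_width: 0.004
gripper_force: 0.0
side 60 [0.6158 0.2329 0.1406] [0.606 0.222 0.129] [0.629 0.241 0.149]
top 45 [0.6187 0.2236 0.1427] [0.61  0.213 0.134] [0.628 0.234 0.152]
```

```bash
python3 steer.py '{"finger_gap":[0, 0, 0, 0, 0, 0], "sx":[-4.5, -6.6, -6.6, -6.6, -6.6, -6.6], "sy":[0, 0, 0, 0, 0, 0], "sz":[0, 0, 0, 4, 7.9, 7.9], "drx":[0, 0, 0, 0, 0, 0], "dry":[0, 0, 0, 0, 0, 0], "drz":[0, 0, 0, 0, 0, 0]}'; python3 steer.py '{"finger_gap":[0, 0, 0, 0, 0], "sx":[0.8, 1.6, 2.2, 2.6, 2.8], "sy":[0, 0, 0, 0, 0], "sz":[0, 0, 0, 0, 0], "drx":[0, 0, 0, 0, 0], "dry":[0, 0, 0, 0, 0], "drz":[0, 0, 0, 0, 0]}'; python3 red.py
```

```text
time_s: 7.35
tcp_pos: [0.5633, 0.2194, 0.0971]
ee_rot: [[0.999, 0.033, -0.012], [0.033, -0.999, -0.007], [-0.013, 0.007, -1.0]]
wrist_force: [-0.2, -0.4, -0.5]
gripper_width: 0.005
gripper_force: 0.0
time_s: 7.85
tcp_pos: [0.5963, 0.223, 0.1046]
ee_rot: [[0.999, 0.034, 0.001], [0.034, -0.999, 0.001], [0.001, -0.001, -1.0]]
wrist_force: [0.5, -0.3, 0.7]
gripper_width: 0.004
gripper_force: 0.0
side 4 [0.6174 0.237  0.131 ] [0.611 0.235 0.127] [0.624 0.239 0.133]
```

Scaled: 0.006 m is 0.6, 0.004 m is 0.4.

```bash
python3 steer.py '{"finger_gap":[0, 0, 0], "sx":[0.2, 0.4, 0.6], "sy":[0, 0, 0], "sz":[0, 0, 0], "drx":[0, 0, 0], "dry":[0, 0, 0], "drz":[0, 0, 0]}'; python3 steer.py '{"finger_gap":[0, 0], "sx":[0.2, 0.4], "sy":[0, 0], "sz":[0, 0], "drx":[0, 0], "dry":[0, 0], "drz":[0, 0]}'
```

```text
time_s: 8.25
tcp_pos: [0.5979, 0.2225, 0.1035]
ee_rot: [[0.999, 0.035, -0.007], [0.035, -0.999, -0.002], [-0.007, 0.002, -1.0]]
wrist_force: [-11.4, 2.0, 7.6]
gripper_width: 0.002
gripper_force: 6.1
time_s: 8.45
tcp_pos: [0.5981, 0.2224, 0.1035]
ee_rot: [[0.999, 0.035, -0.015], [0.035, -0.999, -0.004], [-0.015, 0.003, -1.0]]
wrist_force: [-22.6, 3.6, 12.1]
gripper_width: 0.007
gripper_force: 10.9
```

Scaled: -0.1 m is -10, -0.06 m is -6.

```bash
python3 steer.py '{"finger_gap":[0, 0, 0, 0, 0], "sx":[-1.5, -3, -4, -6, -6], "sy":[0, 0, 0, 0, 0], "sz":[0, 0, -5, -10, -10], "drx":[0, 0, 0, 0, 0], "dry":[0, 0, 0, 0, 0], "drz":[0, 0, 0, 0, 0]}'; python3 red.py; python3 g.py .52 -.157 .17 8.3 50
```

```text
time_s: 8.95
tcp_pos: [0.5478, 0.2228, 0.2116]
ee_rot: [[0.999, 0.037, 0.013], [0.037, -0.999, 0.007], [0.013, -0.006, -1.0]]
wrist_force: [1.3, 0.1, 1.2]
gripper_width: 0.007
gripper_force: 0.0
side 57 [0.6164 0.2327 0.1411] [0.606 0.221 0.13 ] [0.628 0.241 0.15 ]
top 15 [0.6206 0.2163 0.1671] [0.586 0.19  0.138] [0.631 0.227 0.331]
[0.5459 0.2219 0.2062] joints [ 37.9  18.   -4.    0.  -67.7  54.2] F [ 0.1 -0.8 -0.5] t 9.05 w 0.003 0.0
d [-0.0393  0.3779  0.0349] n 7.6 rot [ 2.58 49.68 -5.95] n 5.8
```

```bash
python3 steer.py '{"finger_gap":[0, 0, 0, 0, 0, 0, 0, 0], "sx":[-3.9, -3.9, -3.9, -3.9, -3.9, -3.9, -3.9, -3.9], "sy":[37.8, 37.8, 37.8, 37.8, 37.8, 37.8, 37.8, 37.8], "sz":[3.5, 3.5, 3.5, 3.5, 3.5, 3.5, 3.5, 3.5], "drx":[2.6, 2.6, 2.6, 2.6, 2.6, 2.6, 2.6, 2.6], "dry":[49.7, 49.7, 49.7, 49.7, 49.7, 49.7, 49.7, 49.7], "drz":[-6, -6, -6, -6, -6, -6, -6, -6]}'; python3 steer.py '{"finger_gap":[0, 0], "sx":[0, 0], "sy":[0, 0], "sz":[0, 0], "drx":[0, 0], "dry":[0, 0], "drz":[0, 0]}';  python3 g.py .52 -.157 .17 8.3 50
python3 - <<'E'
from h import *
b=snap('wrist')['pixels'];a=snap('side')['pixels']
y=np.vstack([b[:,100:540],cv2.resize(a[120:200,270:400],(440,270),interpolation=cv2.INTER_CUBIC)])[:600]
cv2.imwrite('pics/w1.png',y[:,:,::-1])
E
```

```text
time_s: 9.85
tcp_pos: [0.5295, -0.082, 0.196]
ee_rot: [[0.77, 0.122, 0.626], [0.084, -0.992, 0.089], [0.632, -0.016, -0.775]]
wrist_force: [0.2, -0.8, 0.6]
gripper_width: 0.008
gripper_force: 0.0
time_s: 10.05
tcp_pos: [0.5308, -0.081, 0.1968]
ee_rot: [[0.77, 0.122, 0.626], [0.085, -0.992, 0.089], [0.632, -0.015, -0.775]]
wrist_force: [0.3, -0.3, -0.1]
gripper_width: 0.003
gripper_force: 0.0
[ 0.5308 -0.081   0.1968] joints [  9.   -2.4 -43.4   3.3  -9.9  84.6] F [ 0.3 -0.3 -0.1] t 10.05 w 0.003 0.0
d [-0.0317  0.0745  0.0073] n 1.6 rot [ 0.29 10.8  -1.54] n 1.3
```

View pics/w1.png

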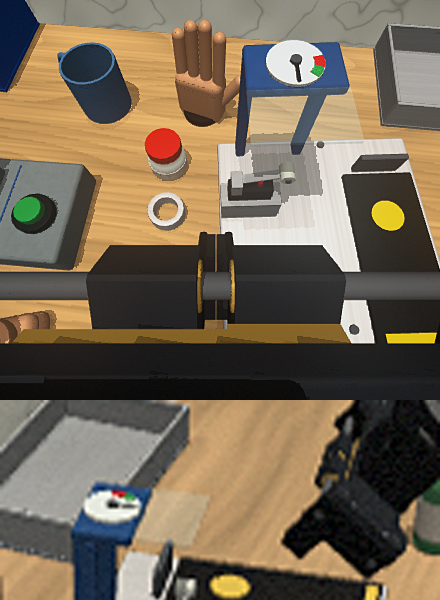

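The wrist view shows the roller at wrist pixel (389,173) and the dial pointer straight to the front. In the side view the dial stays clear of the arm. Next I'll fix the roller's position from the wrist view.

```bash
python3 - <<'E'
from h import *
c=dict(np.load('pics/wrist.npz'));P=pts(c)
print('ray',ray(c,389,173,.114),ray(c,389,173,.118))
print(P[162:186:3,376:400:3].round(3)[...,[0,1,2]].reshape(-1,3)[P[162:186:3,376:400:3].reshape(-1,3)[:,2]>.095])
q=P[255:300,0:1]
# spot and dial from wrist
print('spot',ray(c,488,215,.028),'dial',ray(c,397,63,.19))
hs=cv2.cvtColor(c['pixels'],cv2.COLOR_RGB2HSV);m=cv2.inRange(hs,(20,120,120),(35,255,255));m[:190]=0;m[245:]=0;m[:,:460]=0
v,u=np.nonzero(m);print('spot',u.mean(),v.mean(),ray(c,u.mean(),v.mean(),.028))
E
python3 g.py .527 -.1555 .165 8.3 42
```

```text
ray [ 0.62354906 -0.1427646   0.114     ] [ 0.6213668  -0.14201723  0.118     ]
[[ 0.633 -0.137  0.119]
 [ 0.632 -0.14   0.121]
 [ 0.634 -0.144  0.118]
 [ 0.632 -0.132  0.114]
 [ 0.63  -0.135  0.118]
 [ 0.629 -0.138  0.119]
 [ 0.629 -0.14   0.12 ]
 [ 0.63  -0.143  0.119]
 [ 0.629 -0.133  0.113]
 [ 0.628 -0.135  0.116]
 [ 0.625 -0.137  0.12 ]
 [ 0.625 -0.14   0.121]
 [ 0.626 -0.144  0.12 ]
 [ 0.629 -0.147  0.116]
 [ 0.626 -0.13   0.11 ]
 [ 0.625 -0.133  0.113]
 [ 0.623 -0.135  0.118]
 [ 0.622 -0.138  0.12 ]
 [ 0.623 -0.141  0.12 ]
 [ 0.623 -0.143  0.12 ]
 [ 0.624 -0.147  0.117]
 [ 0.623 -0.13   0.11 ]
 [ 0.623 -0.133  0.111]
 [ 0.62  -0.135  0.117]
 [ 0.62  -0.138  0.118]
 [ 0.619 -0.141  0.12 ]
 [ 0.62  -0.144  0.119]
 [ 0.621 -0.147  0.117]
 [ 0.619 -0.13   0.111]
 [ 0.619 -0.133  0.111]
 [ 0.617 -0.135  0.117]
 [ 0.616 -0.138  0.118]
 [ 0.616 -0.141  0.12 ]
 [ 0.616 -0.144  0.119]
 [ 0.617 -0.147  0.119]
 [ 0.615 -0.136  0.114]
 [ 0.616 -0.139  0.113]
 [ 0.615 -0.142  0.116]
 [ 0.616 -0.145  0.114]
 [ 0.617 -0.148  0.113]
 [ 0.616 -0.141  0.106]
 [ 0.614 -0.143  0.11 ]]
spot [ 0.6255011  -0.28294995  0.028     ] dial [ 0.69098942 -0.13207954  0.19      ]
spot 487.6494178525226 215.2470892626132 [ 0.62511769 -0.28248997  0.028     ]
[ 0.5308 -0.0802  0.1971] joints [  9.1  -2.5 -43.4   3.3  -9.9  84.7] F [-0.5  0.  -0.1] t 10.15 w 0.008 0.0
d [-0.0297  0.0747  0.0157] n 1.6 rot [ 0.12  2.78 -1.45] n 0.4
```

The rows are not in the units I measure in: shifts go in cm. I convert before sending: 0.075 m is 7.5, -0.03 m is -3.

```bash
python3 steer.py '{"finger_gap":[0, 0, 0, 0], "sx":[-3, -3, -3, -3], "sy":[7.5, 7.5, 7.5, 7.5], "sz":[1.6, 1.6, 1.6, 1.6], "drx":[0, 0, 0, 0], "dry":[2.8, 2.8, 2.8, 2.8], "drz":[-1.5, -1.5, -1.5, -1.5]}'; python3 g.py .575 -.1483 .15 8.3 42
```

```text
time_s: 10.55
tcp_pos: [0.5232, -0.1515, 0.1648]
ee_rot: [[0.746, 0.138, 0.651], [0.105, -0.99, 0.09], [0.658, 0.001, -0.753]]
wrist_force: [-0.9, -0.8, -0.2]
gripper_width: 0.009
gripper_force: 0.0
[ 0.5232 -0.1515  0.1648] joints [ -8.9   2.9 -30.7 -34.3 -19.8 135.6] F [-0.9 -0.8 -0.2] t 10.55 w 0.009 0.0
d [0.0293 0.004  0.0452] n 1.1 rot [ 0.26  0.89 -0.23] n 0.1
```

Scaled: 0.045 m is 4.5, 0.029 m is 2.9.

```bash
python3 steer.py '{"finger_gap":[0, 0, 0, 0], "sx":[1.5, 2.9, 2.9, 2.9], "sy":[0.2, 0.4, 0.4, 0.4], "sz":[2.2, 4.5, 4.5, 4.5], "drx":[0, 0, 0, 0], "dry":[0.9, 0.9, 0.9, 0.9], "drz":[0, 0, 0, 0]}'; python3 g.py .625 -.141 .138 8.3 42
```

```text
time_s: 10.95
tcp_pos: [0.5744, -0.1484, 0.1495]
ee_rot: [[0.737, 0.137, 0.661], [0.102, -0.991, 0.091], [0.668, 0.0, -0.744]]
wrist_force: [-0.4, 0.6, -0.5]
gripper_width: 0.002
gripper_force: 0.0
[ 0.5744 -0.1484  0.1495] joints [ -8.1   8.7 -26.3 -37.2 -17.7 137.9] F [-0.4  0.6 -0.5] t 10.95 w 0.002 0.0
d [ 0.0303 -0.0004  0.0427] n 1.0 rot [ 0.29  0.11 -0.31] n 0.1
```

Scaled: 0.043 m is 4.3, 0.03 m is 3.

```bash
python3 steer.py '{"finger_gap":[0, 0, 0, 0], "sx":[1.5, 3, 3, 3], "sy":[0, 0, 0, 0], "sz":[2.1, 4.3, 4.3, 4.3], "drx":[0, 0, 0, 0], "dry":[0, 0, 0, 0], "drz":[0, 0, 0, 0]}'; cat > dial.py <<'E'
from h import *
import sys
c=snap('side');s=r.sense();print('tcp',np.round(s['tcp_pos'],4),'F',np.round(s['wrist_force'],1),round(s['time_s'],2))
# pointer: dark pixels within dial disc, unprojected to z=.19
cx=np.array([.6950,-.1318]);P=pts(c)
K=c['K'];T=np.array(c['world_from_camera'])
hs=cv2.cvtColor(c['pixels'],cv2.COLOR_RGB2HSV)
L=[];W=[]
for v in range(140,175):
  for u in range(285,325):
    p=ray(c,u,v,.19)[:2]
    d=p-cx
    if np.hypot(*d)<.021 and hs[v,u,2]<110 and hs[v,u,1]<150: L.append(d);W.append(110.-hs[v,u,2])
    if hs[v,u,1]<40 and hs[v,u,2]>150 and np.hypot(*d)<.035: pass
L=np.array(L);W=np.array(W)
if len(L):
    o=L[np.hypot(*L.T)>.007];m=o.mean(0) if len(o) else L.mean(0)
    print(len(L),'tipdir deg from front (+ccw)',((np.degrees(np.arctan2(m[1],m[0]))-188.3+180)%360-180).round(1),m.round(4),'rad')
if len(sys.argv)>1: cv2.imwrite('pics/'+sys.argv[1],cv2.resize(c['pixels'][130:200,270:380],(770,490),interpolation=cv2.INTER_CUBIC)[:,:,::-1])
E
python3 dial.py; python3 g.py .625 -.141 .128 8.3 42
```

```text
time_s: 11.35
tcp_pos: [0.6245, -0.1413, 0.1385]
ee_rot: [[0.736, 0.137, 0.662], [0.102, -0.991, 0.091], [0.669, 0.0, -0.743]]
wrist_force: [0.0, -0.2, -0.2]
gripper_width: 0.007
gripper_force: 0.0
tcp [ 0.6243 -0.1416  0.1388] F [ 0.4 -0.9 -0.2] 11.4
8 tipdir deg from front (+ccw) 6.1 [-0.013  -0.0033] rad
[ 0.6243 -0.1416  0.1388] joints [ -5.9  13.5 -22.4 -35.7 -15.8 135. ] F [ 0.4 -0.9 -0.2] t 11.4 w 0.006 0.0
d [-0.0066 -0.0005  0.0086] n 0.2 rot [ 0.32  0.01 -0.34] n 0.1
```

```bash
python3 steer.py '{"finger_gap":[0, 0, 0, 0], "sx":[-0.33, -0.67, -0.87, -0.87], "sy":[0, 0, 0, 0], "sz":[0.37, 0.74, 0.97, 0.97], "drx":[0, 0, 0, 0], "dry":[0, 0, 0, 0], "drz":[0, 0, 0, 0]}'; python3 dial.py; python3 steer.py '{"finger_gap":[0, 0, 0], "sx":[-0.1, -0.2, -0.2], "sy":[0, 0, 0], "sz":[0.11, 0.22, 0.22], "drx":[0, 0, 0], "dry":[0, 0, 0], "drz":[0, 0, 0]}'; python3 dial.py
```

```text
time_s: 11.8
tcp_pos: [0.6249, -0.1424, 0.1252]
ee_rot: [[0.737, 0.135, 0.663], [0.1, -0.991, 0.09], [0.669, -0.0, -0.743]]
wrist_force: [-0.2, 0.2, 0.2]
gripper_width: 0.003
gripper_force: 0.0
tcp [ 0.6251 -0.1424  0.1255] F [ 0.6 -0.5  0.2] 11.85
8 tipdir deg from front (+ccw) 6.1 [-0.013  -0.0033] rad
time_s: 12.15
tcp_pos: [0.6253, -0.1421, 0.1227]
ee_rot: [[0.736, 0.135, 0.663], [0.101, -0.991, 0.091], [0.669, 0.0, -0.743]]
wrist_force: [0.4, -0.4, -0.7]
gripper_width: 0.005
gripper_force: 0.0
tcp [ 0.6253 -0.1421  0.1228] F [0.4 0.3 0.3] 12.2
8 tipdir deg from front (+ccw) 6.1 [-0.013  -0.0033] rad
```

```bash
for i in 1 2; do python3 steer.py '{"finger_gap":[0, 0, 0], "sx":[-0.1, -0.2, -0.2], "sy":[0, 0, 0], "sz":[0.11, 0.22, 0.22], "drx":[0, 0, 0], "dry":[0, 0, 0], "drz":[0, 0, 0]}' >/dev/null; python3 dial.py; done
```

```text
tcp [ 0.6253 -0.1422  0.1198] F [ 0.2 -0.8  0.8] 12.55
8 tipdir deg from front (+ccw) 6.1 [-0.013  -0.0033] rad
tcp [ 0.6253 -0.1422  0.1168] F [0.3 0.8 0.8] 12.9
8 tipdir deg from front (+ccw) 6.1 [-0.013  -0.0033] rad
```

```bash
python3 - <<'E'
from h import *
c=snap('side');d=snap('wrist')
x=cv2.resize(c['pixels'][130:210,270:370],(500,400),interpolation=cv2.INTER_CUBIC)
y=cv2.resize(d['pixels'][0:240,250:430],(300,400))
cv2.imwrite('pics/r1.png',np.hstack([x,y])[:,:,::-1])
E
```

```text
(no output)
```

View pics/r1.png

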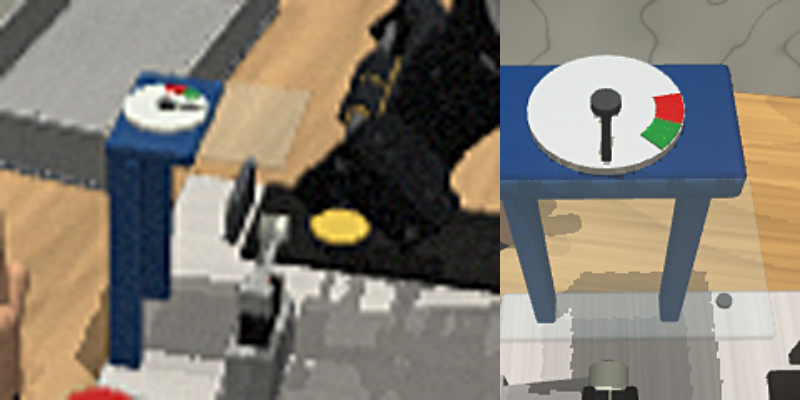

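The pointer is still at rest and the tip is just above the front half of the roller (side crop pixel (270,225)). I'll carry on down in small steps.

```bash
for i in 1 2; do python3 steer.py '{"finger_gap":[0, 0, 0], "sx":[-0.07, -0.13, -0.13], "sy":[0, 0, 0], "sz":[0.08, 0.15, 0.15], "drx":[0, 0, 0], "dry":[0, 0, 0], "drz":[0, 0, 0]}' >/dev/null; python3 dial.py; done; python3 - <<'E'
from h import *
c=snap('wrist');P=pts(c)
hs=cv2.cvtColor(c['pixels'],cv2.COLOR_RGB2HSV)
for v in range(200,244,3): print(v,[tuple((P[v,u]*1000).round().astype(int)) for u in range(303,332,6)],hs[v,316,2])
E
```

```text
tcp [ 0.6254 -0.1422  0.1149] F [-0.6 -0.1  1.2] 13.35
8 tipdir deg from front (+ccw) 6.1 [-0.013  -0.0033] rad
tcp [ 0.6254 -0.1422  0.1129] F [ 0.5 -0.5 -0.9] 13.7
9 tipdir deg from front (+ccw) 6.1 [-0.013  -0.0033] rad
200 [(np.int64(613), np.int64(-138), np.int64(184)), (np.int64(613), np.int64(-140), np.int64(183)), (np.int64(614), np.int64(-143), np.int64(183)), (np.int64(613), np.int64(-145), np.int64(184)), (np.int64(614), np.int64(-148), np.int64(184))] 125
203 [(np.int64(686), np.int64(-120), np.int64(18)), (np.int64(686), np.int64(-126), np.int64(19)), (np.int64(687), np.int64(-133), np.int64(20)), (np.int64(688), np.int64(-139), np.int64(19)), (np.int64(689), np.int64(-145), np.int64(19))] 136
206 [(np.int64(682), np.int64(-121), np.int64(20)), (np.int64(683), np.int64(-127), np.int64(19)), (np.int64(684), np.int64(-133), np.int64(19)), (np.int64(684), np.int64(-139), np.int64(20)), (np.int64(686), np.int64(-145), np.int64(19))] 134
209 [(np.int64(678), np.int64(-121), np.int64(20)), (np.int64(680), np.int64(-127), np.int64(19)), (np.int64(681), np.int64(-133), np.int64(
[... 2127 characters left out ...]
4(146)), (np.int64(611), np.int64(-140), np.int64(141)), (np.int64(611), np.int64(-143), np.int64(142)), (np.int64(611), np.int64(-146), np.int64(142)), (np.int64(611), np.int64(-150), np.int64(144))] 129
239 [(np.int64(607), np.int64(-137), np.int64(147)), (np.int64(608), np.int64(-140), np.int64(145)), (np.int64(608), np.int64(-143), np.int64(144)), (np.int64(609), np.int64(-147), np.int64(144)), (np.int64(608), np.int64(-150), np.int64(148))] 78
242 [(np.int64(604), np.int64(-138), np.int64(152)), (np.int64(605), np.int64(-141), np.int64(148)), (np.int64(605), np.int64(-144), np.int64(148)), (np.int64(606), np.int64(-147), np.int64(148)), (np.int64(606), np.int64(-150), np.int64(151))] 45
```

```bash
cat > tip.py <<'E'
from h import *
s=r.sense();R=np.array(s['ee_rot']);t=np.array(s['tcp_pos'])
for n in ('side','top','wrist'):
    c=snap(n);P=pts(c);q=(P-t)@R
    m=(abs(q[...,0])<.016)&(abs(q[...,1])<.02)&(q[...,2]>-.08)&(q[...,2]<.01)&(c['z_map']>0)
    if m.sum()>5:
        h,_=np.histogram(q[m][:,2],np.arange(-.08,.012,.005));print(n,h);k=q[m];k=k[k[:,2].argsort()][-6:];print(k.round(3).tolist(),P[m][q[m][:,2].argsort()][-3:].round(3).tolist())
E
python3 tip.py
```

```text
side [ 0  0  0  0  3  4 12 14 11 11  4  0  0  3 10 14 11  2]
[[-0.006, -0.019, 0.003], [0.011, -0.005, 0.003], [-0.001, -0.012, 0.004], [-0.004, -0.02, 0.005], [0.0, -0.018, 0.005], [0.008, -0.005, 0.006]] [[0.623, -0.122, 0.107], [0.627, -0.124, 0.109], [0.635, -0.136, 0.114]]
top [ 3  2  4  3  5  7  6  3  7 10  6  1  0  0  5  9 10  2]
[[0.003, -0.011, 0.004], [-0.004, -0.014, 0.004], [-0.0, -0.017, 0.005], [-0.004, -0.02, 0.005], [-0.002, -0.014, 0.006], [0.001, -0.016, 0.008]] [[0.623, -0.122, 0.107], [0.626, -0.128, 0.107], [0.629, -0.125, 0.107]]
wrist [448  35 140 133 136 185 142 144 129 117  57   0   0   0 117 250 244  24]
[[-0.0, -0.02, 0.006], [-0.001, -0.02, 0.006], [-0.0, -0.017, 0.006], [0.006, 0.006, 0.006], [-0.002, -0.018, 0.006], [0.008, 0.001, 0.008]] [[0.635, -0.147, 0.112], [0.626, -0.124, 0.107], [0.637, -0.142, 0.113]]
```

All three cameras agree that the finger ends lie about 27 mm behind the reported TCP, which also explains the lever slip. I'll back off, check where the gripper body begins, and correct for the offset.

```bash
sed -i 's/^d=R.T.*$/d=R.T@(np.array([x,y,z])+.0275*T[:,2]-s["tcp_pos"]);w=Ro.from_matrix(R.T@T).as_rotvec(degrees=True);print("tip",np.round(s["tcp_pos"]-.0275*R[:,2],4))/' g.py
python3 steer.py '{"finger_gap":[0, 0, 0], "sx":[0, 0, 0], "sy":[0, 0, 0], "sz":[-3, -5, -5], "drx":[0, 0, 0], "dry":[0, 0, 0], "drz":[0, 0, 0]}'; python3 - <<'E'
from h import *
s=r.sense();R=np.array(s['ee_rot']);t=np.array(s['tcp_pos'])-.0275*R[:,2]
for n in ('side','top','wrist'):
    c=snap(n);P=pts(c);q=((P-t)@R)[c['z_map']>0]
    for nm,m in (('fing',(abs(q[:,0])<.016)&(abs(q[:,1])<.02)),('wide',(abs(q[:,0])<.045)&(abs(q[:,1])>.03)&(abs(q[:,1])<.1)),('up',(q[:,0]>.016)&(q[:,0]<.06)&(abs(q[:,1])<.1))):
        k=q[m&(q[:,2]>-.12)&(q[:,2]<.004)]
        if len(k)>5: print(n,nm,np.histogram(k[:,2],np.arange(-.12,.005,.01))[0],k[k[:,2]<-.03].min(0).round(3),k[k[:,2]<-.03].max(0).round(3) if (k[:,2]<-.03).any() else '')
E
python3 g.py .600 -.1447 .142 8.3 42
```

```text
time_s: 14.2
tcp_pos: [0.5919, -0.1468, 0.1525]
ee_rot: [[0.733, 0.136, 0.666], [0.102, -0.991, 0.09], [0.672, 0.002, -0.74]]
wrist_force: [0.3, -1.0, -0.3]
gripper_width: 0.002
gripper_force: 0.0
side fing [ 0  0  0  0  0  0  0  0  1 18 28 23] [-0.007 -0.013 -0.031] [-0.007 -0.013 -0.031]
side wide [292 111  90 123  86   1   0   0   0   0   0   0] [-0.038 -0.1   -0.12 ] [ 0.04   0.092 -0.069]
side up [132  72 108  90  45   1   0   0   0   0   0   0] [ 0.016 -0.098 -0.12 ] [ 0.04   0.09  -0.069]
top fing [ 0  0  0  0  0  3  3  3 12 13 18 11] [-0.002 -0.009 -0.068] [ 0.014  0.013 -0.03 ]
top wide [209 292  58 155  32   2   0   0   0   0   0   0] [-0.035 -0.088 -0.12 ] [ 0.041  0.095 -0.069]
top up [157 221 144 208  59   2   0   0   0   0   0   0] [ 0.016 -0.088 -0.12 ] [ 0.042  0.094 -0.069]
wrist fing [  0   0   0  18  54  50  53 493 277 321 275 253] [-0.013 -0.008 -0.086] [ 0.016  0.006 -0.03 ]
wrist wide [ 8704 13886  3825 14257  4561   367     0     0     0     0     0     0] [-0.004 -0.088 -0.116] [ 0.037  0.086 -0.068]
wrist up [15898 22729 18161 17727  4168   167     0     0     0     0     0     0] [ 0.016 -0.088 -0.117] [ 0.037  0.086 -0.068]
tip [ 0.5742 -0.149   0.1703]
[ 0.5924 -0.1465  0.1499] joints [ -7.2  10.  -25.  -36.1 -17.1 136. ] F [ 0.7  0.3 -0.4] t 14.35 w 0.008 0.0
d [ 0.0005 -0.0009  0.0385] n 0.8 rot [ 0.35 -0.04 -0.39] n 0.1
```

Scaled: 0.038 m is 3.8, 0.02 m is 2.

```bash
python3 steer.py '{"finger_gap":[0, 0, 0, 0], "sx":[0, 0, 0, 0], "sy":[-0.1, -0.1, -0.1, -0.1], "sz":[2, 3.8, 3.8, 3.8], "drx":[0, 0, 0, 0], "dry":[0, 0, 0, 0], "drz":[0, 0, 0, 0]}'; python3 g.py .625 -.141 .134 8.3 42
```

```text
time_s: 14.75
tcp_pos: [0.6172, -0.1423, 0.1207]
ee_rot: [[0.737, 0.136, 0.662], [0.101, -0.991, 0.091], [0.668, -0.0, -0.744]]
wrist_force: [-0.6, 0.2, 0.3]
gripper_width: 0.006
gripper_force: 0.0
tip [ 0.599  -0.1448  0.1411]
[ 0.6172 -0.1423  0.1207] joints [ -7.2  14.6 -22.7 -40.7 -15.4 140.9] F [-0.6  0.2  0.3] t 14.75 w 0.006 0.0
d [ 0.0148 -0.0004  0.0228] n 0.5 rot [ 0.33  0.08 -0.39] n 0.1
```

Scaled: 0.023 m is 2.3, 0.015 m is 1.5.

```bash
python3 steer.py '{"finger_gap":[0, 0, 0, 0], "sx":[0.8, 1.5, 1.5, 1.5], "sy":[0, 0, 0, 0], "sz":[1.1, 2.3, 2.3, 2.3], "drx":[0, 0, 0, 0], "dry":[0, 0, 0, 0], "drz":[0, 0, 0, 0]}' ; python3 dial.py; python3 steer.py '{"finger_gap":[0, 0, 0], "sx":[-0.2, -0.4, -0.4], "sy":[0, 0, 0], "sz":[0.22, 0.45, 0.45], "drx":[0, 0, 0], "dry":[0, 0, 0], "drz":[0, 0, 0]}'; python3 dial.py;python3 g.py .625 -.141 .118 8.3 42
```

```text
time_s: 15.15
tcp_pos: [0.6439, -0.1383, 0.1146]
ee_rot: [[0.736, 0.136, 0.663], [0.101, -0.991, 0.091], [0.669, 0.0, -0.743]]
wrist_force: [-0.2, 0.5, 0.7]
gripper_width: 0.005
gripper_force: 0.0
tcp [ 0.6436 -0.1384  0.1147] F [ 0.6 -0.1 -0.1] 15.2
8 tipdir deg from front (+ccw) 6.1 [-0.013  -0.0033] rad
time_s: 15.5
tcp_pos: [0.6432, -0.1388, 0.1083]
ee_rot: [[0.736, 0.135, 0.663], [0.1, -0.991, 0.09], [0.669, -0.0, -0.743]]
wrist_force: [-0.8, -0.7, -0.3]
gripper_width: 0.008
gripper_force: 0.0
tcp [ 0.6434 -0.1388  0.1086] F [-0.3  0.   0.3] 15.55
8 tipdir deg from front (+ccw) 6.1 [-0.013  -0.0033] rad
tip [ 0.6252 -0.1413  0.129 ]
[ 0.6434 -0.1388  0.1086] joints [ -6.5  17.6 -20.3 -41.4 -14.5 141.2] F [-0.3  0.   0.3] t 15.55 w 0.004 0.0
d [-0.0075 -0.0005  0.0081] n 0.2 rot [ 0.36 -0.02 -0.4 ] n 0.1
```

Scaled: 0.0045 m is 0.45, -0.004 m is -0.4.

```bash
python3 steer.py '{"finger_gap":[0, 0, 0], "sx":[-0.2, -0.4, -0.4], "sy":[0, 0, 0], "sz":[0.22, 0.45, 0.45], "drx":[0, 0, 0], "dry":[0, 0, 0], "drz":[0, 0, 0]}' | tail -3; python3 dial.py;python3 steer.py '{"finger_gap":[0, 0, 0], "sx":[-0.13, -0.27, -0.27], "sy":[0, 0, 0], "sz":[0.15, 0.3, 0.3], "drx":[0, 0, 0], "dry":[0, 0, 0], "drz":[0, 0, 0]}' | tail -3; python3 dial.py
```

```text
wrist_force: [-1.2, -1.8, 2.1]
gripper_width: 0.01
gripper_force: 0.9
tcp [ 0.6442 -0.1392  0.1032] F [-0.1 -1.3  2.4] 15.9
8 tipdir deg from front (+ccw) 28.3 [-0.0136 -0.0101] rad
wrist_force: [-0.5, -1.3, 2.7]
gripper_width: 0.002
gripper_force: 1.3
tcp [ 0.6442 -0.139   0.0992] F [-0.1 -1.8  2.1] 16.25
9 tipdir deg from front (+ccw) 33.3 [-0.0094 -0.0083] rad
```

```bash
cat > dw.py <<'E'
from h import *
c=snap('wrist');hs=cv2.cvtColor(c['pixels'],cv2.COLOR_RGB2HSV);s=r.sense()
im=hs[:180];w=(im[...,1]<50)&(im[...,2]>190)
n,l,st,ce=cv2.connectedComponentsWithStats(w.astype(np.uint8));i=1+st[1:,4].argmax()
ct=max(cv2.findContours((l==i).astype(np.uint8),cv2.RETR_EXTERNAL,cv2.CHAIN_APPROX_NONE)[0],key=len);hull=cv2.convexHull(ct)
k=np.zeros(w.shape,np.uint8);cv2.fillPoly(k,[hull],1)
def proj(m): 
    v,u=np.nonzero(m);return np.array([ray(c,a,b,.19)[:2] for a,b in zip(u,v)])
D=proj(k>0);cen=(D.min(0)+D.max(0))/2
p=proj((k>0)&(im[...,2]<90)&(im[...,1]<120));d=p-cen
ang=lambda q:((np.degrees(np.arctan2(q[1],q[0]))-188.3+180)%360-180)
rr=np.hypot(*d.T);o=d[(rr>.009)&(rr<.024)]
print('cen',cen.round(4),'size',(D.max(0)-D.min(0)).round(3),'pointer rad %.2f n%d'%(np.radians(ang(o.mean(0))),len(o)))
for nm,lo,hi in (('green',(50,100,40),(80,255,255)),('red',(0,150,60),(8,255,255))):
    q=proj((cv2.inRange(im,lo,hi)>0)&(k>0))
    if len(q)>4:
        a=np.radians([ang(x) for x in q-cen]);print(nm,a.min().round(2),a.max().round(2))
print(np.round(s['tcp_pos'],4),np.round(s['wrist_force'],1),round(s['time_s'],2))
E
python3 dw.py
```

```text
cen [ 0.6933 -0.1296] size [0.052 0.049] pointer rad 0.65 n207
green 0.79 1.26
red 1.26 1.83
[ 0.6442 -0.139   0.0993] [ 0.7 -1.   3.1] 16.3
```

```bash
python3 steer.py '{"finger_gap":[0, 0, 0], "sx":[-0.13, -0.27, -0.27], "sy":[0, 0, 0], "sz":[0.15, 0.3, 0.3], "drx":[0, 0, 0], "dry":[0, 0, 0], "drz":[0, 0, 0]}' | tail -3; python3 dw.py
```

```text
wrist_force: [1.2, -2.6, 2.2]
gripper_width: 0.005
gripper_force: 1.7
cen [ 0.6933 -0.1296] size [0.052 0.049] pointer rad 1.00 n253
green 0.79 1.32
red 1.3 1.83
[ 0.6441 -0.1389  0.095 ] [ 0.8 -2.9  2.5] 16.65
```

Pointer at 1.00 rad, mid-green. I'll hold for about a second, then let it up.

Scaled: -0.1 m is -10, -0.06 m is -6.

```bash
python3 steer.py '{"finger_gap":[0, 0, 0, 0, 0, 0, 0, 0], "sx":[0, 0, 0, 0, 0, 0, 0, 0], "sy":[0, 0, 0, 0, 0, 0, 0, 0], "sz":[0, 0, 0, 0, 0, 0, 0, 0], "drx":[0, 0, 0, 0, 0, 0, 0, 0], "dry":[0, 0, 0, 0, 0, 0, 0, 0], "drz":[0, 0, 0, 0, 0, 0, 0, 0]}' | tail -3; python3 dw.py; python3 steer.py '{"finger_gap":[0, 0, 0, 0, 0, 0], "sx":[0, 0, 0.5, 1, 1.6, 1.6], "sy":[0, 0, 0, 0, 0, 0], "sz":[0, 0, -0.55, -1.1, -1.8, -1.8], "drx":[0, 0, 0, 0, 0, 0], "dry":[0, 0, 0, 0, 0, 0], "drz":[0, 0, 0, 0, 0, 0]}'|tail -3; python3 dw.py; python3 steer.py '{"finger_gap":[0, 0, 0, 0], "sx":[0, 0, 0, 0], "sy":[0, 0, 0, 0], "sz":[-3, -6, -10, -10], "drx":[0, 0, 0, 0], "dry":[0, 0, 0, 0], "drz":[0, 0, 0, 0]}'; python3 g.py .431 .1425 .16 -161 0
```

```text
wrist_force: [0.6, -3.2, 3.8]
gripper_width: 0.005
gripper_force: 1.8
cen [ 0.6933 -0.1294] size [0.052 0.049] pointer rad 1.01 n255
green 0.79 1.26
red 1.26 1.83
[ 0.6438 -0.1386  0.0948] [ 0.5 -3.1  2.9] 17.5
wrist_force: [0.5, 0.8, 0.1]
gripper_width: 0.005
gripper_force: 0.0
cen [ 0.6935 -0.1294] size [0.052 0.049] pointer rad 0.08 n134
green 0.79 1.31
red 1.3 1.83
[ 0.6418 -0.1371  0.117 ] [ 0.3 -0.5 -0.4] 18.15
time_s: 18.55
tcp_pos: [0.5753, -0.1475, 0.1955]
ee_rot: [[0.734, 0.136, 0.665], [0.102, -0.991, 0.091], [0.672, 0.001, -0.741]]
wrist_force: [-0.6, 0.2, 0.2]
gripper_width: 0.006
gripper_force: 0.0
tip [ 0.557  -0.15    0.2159]
[ 0.5753 -0.1475  0.1955] joints [ -5.8   4.6 -26.3 -27.7 -19.8 126.5] F [-0.6  0.2  0.2] t 18.55 w 0.006 0.0
d [-0.1187 -0.307  -0.0229] n 6.6 rot [-60.99  -6.03 158.15] n 19.7
```

```bash
python3 g.py .46 0 .23 -40 0
```

```text
tip [ 0.557  -0.15    0.2159]
[ 0.5753 -0.1475  0.1955] joints [ -5.8   4.6 -26.3 -27.7 -19.8 126.5] F [-0.6  0.2  0.2] t 18.55 w 0.006 0.0
d [-0.0649 -0.1618 -0.0684] n 3.7 rot [-17.55 -39.68  45.63] n 7.3
```

```bash
python3 - <<'E'
from h import *
c=snap('top');P=pts(c);Z=P[...,2]
t=(P[...,0]>.38)&(P[...,0]<.48)&(P[...,1]>.09)&(P[...,1]<.2)&(Z>.1)&(Z<.125)
v,u=np.nonzero(t);print('tube',ray(c,u.mean(),v.mean(),.112),P[t].mean(0),t.sum())
t=(P[...,0]>.35)&(P[...,0]<.49)&(P[...,1]>.08)&(P[...,1]<.3)&(Z>.012)&(Z<.13)
print(cv2.minAreaRect((P[t][:,:2]*1000).astype(np.float32)))
E
```

```text
tube [0.4314527  0.14229461 0.112     ] [0.43147273 0.14232018 0.11177515] 83
((417.2308044433594, 184.8855743408203), (65.19501495361328, 169.35708618164062), 15.41547679901123)
```

Scaled: -0.162 m is -16.2, -0.068 m is -6.8.

```bash
python3 steer.py '{"finger_gap":[1, 1, 1, 1, 1, 1, 1, 1], "sx":[-6.5, -6.5, -6.5, -6.5, -6.5, -6.5, -6.5, -6.5], "sy":[-16.2, -16.2, -16.2, -16.2, -16.2, -16.2, -16.2, -16.2], "sz":[-6.8, -6.8, -6.8, -6.8, -6.8, -6.8, -6.8, -6.8], "drx":[-17.5, -17.5, -17.5, -17.5, -17.5, -17.5, -17.5, -17.5], "dry":[-39.7, -39.7, -39.7, -39.7, -39.7, -39.7, -39.7, -39.7], "drz":[45.6, 45.6, 45.6, 45.6, 45.6, 45.6, 45.6, 45.6]}'
cat > fyaw.py <<'E'
from h import *
import sys
x0,x1,y0,y1,zl=map(float,sys.argv[1:6])
for i in range(4):
    c=snap('top');P=pts(c);Z=P[...,2]
    t=(P[...,0]>x0)&(P[...,0]<x1)&(P[...,1]>y0)&(P[...,1]<y1)&(Z>zl)&(Z<zl+.12)
    n,l,st,ce=cv2.connectedComponentsWithStats(t.astype(np.uint8));t=l==1+st[1:,4].argmax()
    q=P[t][:,:2];e=q-q.mean(0);w,V=np.linalg.eigh(e.T@e);a=V[:,1]
    print(np.degrees(np.arctan2(a[1],a[0])).round(1)%180,q.mean(0).round(4),t.sum(),[np.round(x,1) for x in cv2.minAreaRect((q*1000).astype(np.float32))])
E
python3 fyaw.py .35 .49 .08 .3 .01; python3 g.py .431 .1425 .16 -100 0
```

```text
time_s: 19.4
tcp_pos: [0.4585, 0.0028, 0.1984]
ee_rot: [[0.891, -0.388, 0.236], [-0.394, -0.919, -0.02], [0.225, -0.075, -0.972]]
wrist_force: [0.9, -0.2, 0.1]
gripper_width: 0.652
gripper_force: 0.0
101.9 [0.4146 0.1889] 911 [array([419. , 185.7]), array([ 65.3, 169.1]), np.float64(17.4)]
102.8 [0.4151 0.1883] 923 [array([419.3, 185.3]), array([ 65.8, 168.8]), np.float64(17.2)]
102.8 [0.4152 0.1878] 932 [array([420.2, 185.3]), array([ 64.8, 168.5]), np.float64(18.9)]
102.5 [0.4153 0.1877] 936 [array([419.9, 185.5]), array([ 65.8, 168. ]), np.float64(18.3)]
tip [0.4553 0.0009 0.2249]
[4.619e-01 3.000e-04 1.982e-01] joints [ 25.5  -2.4 -34.7   9.8 -45.9  35. ] F [-0.4 -1.1 -0.3] t 19.6 w 0.835 0.0
d [-0.0988 -0.1135  0.0533] n 3.2 rot [-12.65  -8.26  76.18] n 9.0
```

```bash
python3 steer.py '{"finger_gap":[1, 1, 1, 1, 1, 1, 1, 1], "sx":[-9.9, -9.9, -9.9, -9.9, -9.9, -9.9, -9.9, -9.9], "sy":[-11.3, -11.3, -11.3, -11.3, -11.3, -11.3, -11.3, -11.3], "sz":[5.3, 5.3, 5.3, 5.3, 5.3, 5.3, 5.3, 5.3], "drx":[-12.6, -12.6, -12.6, -12.6, -12.6, -12.6, -12.6, -12.6], "dry":[-8.3, -8.3, -8.3, -8.3, -8.3, -8.3, -8.3, -8.3], "drz":[76.2, 76.2, 76.2, 76.2, 76.2, 76.2, 76.2, 76.2]}'|head -3;  python3 g.py .4315 .1424 .16 -163 0
```

```text
time_s: 20.4
tcp_pos: [0.4303, 0.1401, 0.1329]
ee_rot: [[0.063, -0.997, 0.039], [-0.998, -0.064, -0.028], [0.03, -0.037, -0.999]]
tip [0.4292 0.1409 0.1604]
[0.4303 0.1401 0.1329] joints [ 40.8   7.8 -30.5   3.4 -51.1 -39.2] F [-0.2  0.2 -0.5] t 20.4 w 1.0 0.0
d [-0.0022 -0.0013  0.0004] n 0.1 rot [-2.950e+00 -5.000e-02  7.665e+01] n 8.9
```

```bash
python3 steer.py '{"finger_gap":[1, 1, 1, 1, 1, 1, 1, 1], "sx":[-0.2, -0.2, -0.2, -0.2, -0.2, -0.2, -0.2, -0.2], "sy":[-0.1, -0.1, -0.1, -0.1, -0.1, -0.1, -0.1, -0.1], "sz":[0, 0, 0, 0, 0, 0, 0, 0], "drx":[-2.9, -2.9, -2.9, -2.9, -2.9, -2.9, -2.9, -2.9], "dry":[0, 0, 0, 0, 0, 0, 0, 0], "drz":[76.6, 76.6, 76.6, 76.6, 76.6, 76.6, 76.6, 76.6]}'|head -3;  python3 g.py .4315 .1424 .072 -163 0
```

```text
time_s: 21.2
tcp_pos: [0.4312, 0.1418, 0.1329]
ee_rot: [[-0.907, -0.421, 0.003], [-0.421, 0.907, -0.006], [-0.0, -0.007, -1.0]]
tip [0.4311 0.142  0.1604]
[0.4312 0.1418 0.1329] joints [  39.1    8.8  -28.1    0.5  -53.2 -104.5] F [ 0.4 -0.3  0.7] t 21.2 w 1.001 0.0
d [-0.0005  0.001   0.0884] n 1.8 rot [-0.4   0.03  7.89] n 0.9
```

```bash
python3 steer.py '{"finger_gap":[1, 1, 1, 1, 1, 1], "sx":[0, 0, 0, 0, 0, 0], "sy":[0.1, 0.1, 0.1, 0.1, 0.1, 0.1], "sz":[0, 4, 7, 8.8, 8.8, 8.8], "drx":[-0.4, -0.4, -0.4, -0.4, -0.4, -0.4], "dry":[0, 0, 0, 0, 0, 0], "drz":[7.9, 7.9, 7.9, 7.9, 7.9, 7.9]}'|tail -3;  python3 g.py .4315 .1424 .072 -163 0; python3 steer.py '{"finger_gap":[0, 0, 0, 0, 0, 0, 0, 0], "sx":[0, 0, 0, 0, 0, 0, 0, 0], "sy":[0, 0, 0, 0, 0, 0, 0, 0], "sz":[0, 0, 0, 0, 0, 0, 0, 0], "drx":[0, 0, 0, 0, 0, 0, 0, 0], "dry":[0, 0, 0, 0, 0, 0, 0, 0], "drz":[0, 0, 0, 0, 0, 0, 0, 0]}'
```

```text
wrist_force: [-0.5, 0.4, -0.3]
gripper_width: 1.001
gripper_force: 0.0
tip [0.4318 0.1432 0.0736]
[0.4319 0.1432 0.0461] joints [ 3.890e+01  1.590e+01 -3.420e+01  1.000e-01 -3.970e+01 -1.116e+02] F [-0.5  0.4 -0.3] t 21.8 w 1.001 0.0
d [ 0.0006 -0.0006  0.0016] n 0.0 rot [-0.01  0.1   0.38] n 0.0
time_s: 22.6
tcp_pos: [0.4322, 0.1446, 0.0466]
ee_rot: [[-0.954, -0.3, 0.003], [-0.3, 0.954, 0.002], [-0.003, 0.001, -1.0]]
wrist_force: [0.5, 0.2, 0.1]
gripper_width: 0.356
gripper_force: 0.0
```

Scaled: -0.12 m is -12, -0.1 m is -10.

```bash
python3 steer.py '{"finger_gap":[0, 0, 0], "sx":[0, 0, 0], "sy":[0, 0, 0], "sz":[0, 0, 0], "drx":[0, 0, 0], "dry":[0, 0, 0], "drz":[0, 0, 0]}'|tail -3; python3 steer.py '{"finger_gap":[0, 0, 0, 0, 0, 0], "sx":[0, 0, 0, 0, 0, 0], "sy":[0, 0, 0, 0, 0, 0], "sz":[-1, -3, -6, -10, -12, -12], "drx":[0, 0, 0, 0, 0, 0], "dry":[0, 0, 0, 0, 0, 0], "drz":[0, 0, 0, 0, 0, 0]}'; python3 fyaw.py .35 .52 .06 .3 .08; python3 g.py .59 -.06 .2 -120 0
```

```text
wrist_force: [0.4, 1.1, -0.0]
gripper_width: 0.333
gripper_force: 30.0
time_s: 23.5
tcp_pos: [0.4334, 0.1453, 0.1699]
ee_rot: [[-0.954, -0.3, 0.009], [-0.3, 0.954, 0.006], [-0.01, 0.003, -1.0]]
wrist_force: [0.9, -0.3, -2.7]
gripper_width: 0.336
gripper_force: 30.0
108.0 [0.404  0.1509] 34 [array([403.7, 151.7]), array([ 4.5, 41.9]), np.float64(17.8)]
107.1 [0.4024 0.15  ] 39 [array([402.1, 151.2]), array([ 5.1, 50. ]), np.float64(17.3)]
107.7 [0.4013 0.1501] 40 [array([400.9, 151.4]), array([ 5.3, 43.1]), np.float64(16.9)]
106.9 [0.4011 0.149 ] 39 [array([401.2, 149.3]), array([ 6. , 41.3]), np.float64(16.1)]
tip [0.4305 0.1435 0.1924]
[0.4304 0.1435 0.1649] joints [  39.1    6.8  -25.1   -0.   -58.2 -111.6] F [ 0.7 -0.9 -4. ] t 23.7 w 0.335 30.0
d [-0.0914 -0.2419 -0.0076] n 5.2 rot [ 0.00e+00 -4.00e-02 -4.26e+01] n 5.0
```

```bash
python3 g.py .43 -.30 .19 -82 0; python3 - <<'E'
from h import *
for n in ('top','side'):
    c=snap(n);hs=cv2.cvtColor(c['pixels'],cv2.COLOR_RGB2HSV);m=cv2.inRange(hs,(20,120,120),(35,255,255))
    k,l,st,ce=cv2.connectedComponentsWithStats(m)
    for i in range(1,k):
        if st[i,4]>40: 
            p=ray(c,*ce[i],.028)
            if -.35<p[1]<-.2: print(n,st[i],ce[i].round(1),p.round(4))
E
```

```text
tip [0.4305 0.1435 0.1924]
[0.4304 0.1435 0.1649] joints [  39.1    6.8  -25.1   -0.   -58.2 -111.6] F [ 0.7 -0.9 -4. ] t 23.7 w 0.335 30.0
d [ 0.1331 -0.4231  0.0025] n 8.9 rot [ 2.00e-02 -4.00e-02 -8.06e+01] n 9.4
top [399 187  12  12 122] [404.5 192.4] [ 0.629  -0.2824  0.028 ]
top [402 233  23   7  88] [412.9 235.8] [ 0.4897 -0.3037  0.028 ]
side [332 172  12   7  67] [337.7 174.8] [ 0.6257 -0.2831  0.028 ]
```

```bash
python3 steer.py '{"finger_gap":[0, 0, 0, 0, 0, 0, 0, 0], "sx":[13.3, 13.3, 13.3, 13.3, 13.3, 13.3, 13.3, 13.3], "sy":[-42.3, -42.3, -42.3, -42.3, -42.3, -42.3, -42.3, -42.3], "sz":[0, 0, 0, 0, 0, 0, 0, 0], "drx":[0, 0, 0, 0, 0, 0, 0, 0], "dry":[0, 0, 0, 0, 0, 0, 0, 0], "drz":[-80.6, -80.6, -80.6, -80.6, -80.6, -80.6, -80.6, -80.6]}'|tail -3; python3 steer.py '{"finger_gap":[0], "sx":[0], "sy":[0], "sz":[0], "drx":[0], "dry":[0], "drz":[0]}'; python3 g.py .627 -.283 .15 -81 0
```

```text
wrist_force: [1.8, 0.2, -2.9]
gripper_width: 0.333
gripper_force: 30.0
time_s: 24.7
tcp_pos: [0.4327, -0.1942, 0.1648]
ee_rot: [[-0.262, -0.965, 0.001], [-0.965, 0.262, 0.001], [-0.001, -0.0, -1.0]]
wrist_force: [0.1, 0.2, -3.4]
gripper_width: 0.339
gripper_force: 30.0
tip [ 0.4327 -0.1942  0.1923]
[ 0.4327 -0.1942  0.1648] joints [ -4.5   8.8 -22.6  -0.1 -58.5 -10.6] F [ 0.1  0.2 -3.4] t 24.7 w 0.339 30.0
d [ 0.0349 -0.2108  0.0424] n 4.4 rot [ -0.03   0.06 -24.18] n 2.8
```

Scaled: 0.087 m is 8.7, 0.044 m is 4.4.

```bash
python3 steer.py '{"finger_gap":[0, 0, 0, 0, 0], "sx":[4.4, 8.7, 8.7, 8.7, 8.7], "sy":[-1.2, -2.4, -2.4, -2.4, -2.4], "sz":[0, 0, 0, 0, 0], "drx":[0, 0, 0, 0, 0], "dry":[0, 0, 0, 0, 0], "drz":[-8, -16, -23.9, -23.9, -23.9]}'|tail -3; python3 g.py .627 -.283 .15 -81.3 0
```

```text
wrist_force: [-0.4, -0.1, -3.3]
gripper_width: 0.335
gripper_force: 30.0
tip [ 0.4335 -0.28    0.1925]
[ 0.4335 -0.2799  0.165 ] joints [-14.9  12.9 -17.2  -0.2 -59.8  23.7] F [-0.4 -0.1 -3.3] t 25.2 w 0.335 30.0
d [ 0.0325 -0.1907  0.0427] n 4.0 rot [-0.08  0.15  0.03] n 0.0
```

Scaled: -0.15 m is -15, -0.19 m is -19.

```bash
python3 steer.py '{"finger_gap":[0, 0, 0, 0, 0, 0, 0], "sx":[1, 1.7, 2.5, 3, 3.2, 3.2, 3.2], "sy":[-5, -10, -15, -17.5, -19, -19, -19], "sz":[0, 0, 1, 2, 3, 4, 4], "drx":[0, 0, 0, 0, 0, 0, 0], "dry":[0, 0, 0, 0, 0, 0, 0], "drz":[0, 0, 0, 0, 0, 0, 0]}'|tail -3; python3 g.py .627 -.283 .11 -81.3 0; python3 fyaw.py .4 .72 -.36 -.2 .06
```

```text
wrist_force: [-0.8, 0.3, -3.3]
gripper_width: 0.336
gripper_force: 30.0
tip [ 0.6252 -0.2808  0.1512]
[ 0.6251 -0.2807  0.1237] joints [-10.8  30.9   4.5  -0.2 -63.8  19.8] F [-0.8  0.3 -3.3] t 25.9 w 0.336 30.0
d [ 0.0027 -0.0016  0.0412] n 0.8 rot [0.13 0.24 0.2 ] n 0.0
17.19999999999999 [ 0.5656 -0.2826] 705 [array([ 583.8, -291.6]), array([167.8,  65. ]), np.float64(7.0)]
17.30000000000001 [ 0.5657 -0.2833] 704 [array([ 584.3, -289.8]), array([166.6,  64.4]), np.float64(9.5)]
17.19999999999999 [ 0.5662 -0.2838] 702 [array([ 585.1, -292.9]), array([167.8,  65.6]), np.float64(7.9)]
17.400000000000006 [ 0.5668 -0.2842] 697 [array([ 586.2, -291.9]), array([168.4,  65. ]), np.float64(8.6)]
```

```bash
python3 steer.py '{"finger_gap":[0, 0, 0, 0, 0], "sx":[0, 0, 0, 0, 0], "sy":[-0.1, -0.1, -0.1, -0.1, -0.1], "sz":[1.5, 3, 4, 4.5, 4.5], "drx":[0, 0, 0, 0, 0], "dry":[0, 0, 0, 0, 0], "drz":[0, 0, 0, 0, 0]}'; python3 steer.py '{"finger_gap":[0, 0, 0], "sx":[0, 0, 0], "sy":[0, 0, 0], "sz":[0.15, 0.3, 0.3], "drx":[0, 0, 0], "dry":[0, 0, 0], "drz":[0, 0, 0]}'
```

```text
time_s: 26.6
tcp_pos: [0.6273, -0.2825, 0.0805]
ee_rot: [[0.155, -0.988, 0.001], [-0.988, -0.155, 0.002], [-0.002, -0.002, -1.0]]
wrist_force: [-0.5, -0.0, -2.6]
gripper_width: 0.339
gripper_force: 30.0
time_s: 26.9
tcp_pos: [0.6281, -0.2825, 0.0788]
ee_rot: [[0.155, -0.988, 0.004], [-0.988, -0.155, 0.002], [-0.001, -0.004, -1.0]]
wrist_force: [0.2, -1.1, -2.4]
gripper_width: 0.338
gripper_force: 30.0
```

Scaled: 0.003 m is 0.3, 0.002 m is 0.2.

```bash
python3 steer.py '{"finger_gap":[0, 0, 0, 0], "sx":[0, 0, 0, 0], "sy":[0, 0, 0, 0], "sz":[0.1, 0.2, 0.3, 0.3], "drx":[0, 0, 0, 0], "dry":[0, 0, 0, 0], "drz":[0, 0, 0, 0]}'; python3 steer.py '{"finger_gap":[0, 0, 0], "sx":[0, 0, 0], "sy":[0, 0, 0], "sz":[0.07, 0.14, 0.14], "drx":[0, 0, 0], "dry":[0, 0, 0], "drz":[0, 0, 0]}'
```

```text
time_s: 27.3
tcp_pos: [0.6279, -0.2825, 0.0754]
ee_rot: [[0.155, -0.988, 0.003], [-0.988, -0.155, 0.002], [-0.001, -0.003, -1.0]]
wrist_force: [-0.5, -0.2, -2.7]
gripper_width: 0.34
gripper_force: 30.0
time_s: 27.6
tcp_pos: [0.6284, -0.2827, 0.0749]
ee_rot: [[0.155, -0.988, 0.004], [-0.988, -0.155, 0.001], [-0.0, -0.004, -1.0]]
wrist_force: [0.5, -0.5, 0.8]
gripper_width: 0.334
gripper_force: 30.0
```

Contact: the force went from −2.7 to +0.8 N at the expected height. I'll press on slightly and release.

Scaled: 0.0007 m is 0.07.

```bash
python3 steer.py '{"finger_gap":[0, 0, 0.5, 0.6, 0.8, 0.8], "sx":[0, 0, 0, 0, 0, 0], "sy":[0, 0, 0, 0, 0, 0], "sz":[0.07, 0.07, 0.07, 0.07, 0.07, 0.07], "drx":[0, 0, 0, 0, 0, 0], "dry":[0, 0, 0, 0, 0, 0], "drz":[0, 0, 0, 0, 0, 0]}'; python3 steer.py '{"finger_gap":[0.8, 0.8, 0.8, 0.8, 0.8, 0.8], "sx":[0, 0, 0, 0, 0, 0], "sy":[0, 0, 0, 0, 0, 0], "sz":[0, -2, -6, -10, -15, -15], "drx":[0, 0, 0, 0, 0, 0], "dry":[0, 0, 0, 0, 0, 0], "drz":[0, 0, 0, 0, 0, 0]}'; python3 g.py .45 -.2 .25 -81 0
```

```text
time_s: 28.2
tcp_pos: [0.6279, -0.2824, 0.0731]
ee_rot: [[0.155, -0.988, 0.003], [-0.988, -0.155, 0.002], [-0.001, -0.003, -1.0]]
wrist_force: [-0.8, -0.4, 0.4]
gripper_width: 0.615
gripper_force: 0.0
time_s: 28.8
tcp_pos: [0.6314, -0.2847, 0.2332]
ee_rot: [[0.156, -0.988, 0.019], [-0.988, -0.156, -0.005], [0.008, -0.018, -1.0]]
wrist_force: [-0.2, 0.4, 0.7]
gripper_width: 0.797
gripper_force: 0.0
tip [ 0.6309 -0.2846  0.2607]
[ 0.6314 -0.2847  0.2332] joints [-10.9  27.   13.7   0.1 -75.6  19.8] F [-0.2  0.4  0.7] t 28.8 w 0.797 0.0
d [-0.112   0.1661  0.0068] n 4.0 rot [-1.02 -0.45 -0.03] n 0.1
```

The rows are not in the units I measure in: shifts go in cm. I convert before sending: -0.35 m is -35, -0.25 m is -25.

```bash
python3 g.py .50 .06 .2 -45 0 | tail -1; python3 steer.py '{"finger_gap":[0, 0, 0, 0, 0, 0, 0, 0], "sx":[-10, -10, -10, -10, -25, -25, -35, -35], "sy":[17, 17, 17, 17, 17, 17, 17, 17], "sz":[0, 0, 0, 0, 0, 0, 0, 0], "drx":[0, 0, 0, 0, 0, 0, 0, 0], "dry":[0, 0, 0, 0, 0, 0, 0, 0], "drz":[0, 0, 0, 0, 0, 0, 0, 0]}'|head -2; python3 fyaw.py .4 .72 -.36 -.2 .036;python3 - <<'E'
from h import *
for n in ('top','side'):
    c=snap(n);P=pts(c);Z=P[...,2];t=(P[...,0]>.58)&(P[...,0]<.68)&(P[...,1]>-.33)&(P[...,1]<-.23)&(Z>.12)&(Z<.16)
    v,u=np.nonzero(t);print(n,'tube top',t.sum(),np.median(P[t],0).round(4),ray(c,(u.min()+u.max())/2,(v.min()+v.max())/2,.14).round(4))
    if n=='top': a=c['pixels'][140:260,320:440]
cv2.imwrite('pics/pl.png',cv2.resize(a,(480,480),interpolation=cv2.INTER_CUBIC)[:,:,::-1])
E
python3 g.py .5705 .141 .12 2 0
```

```text
d [-0.3614  0.077   0.0565] n 7.5 rot [ -0.85  -0.76 -36.03] n 4.2
time_s: 29.6
tcp_pos: [0.4124, -0.0112, 0.2236]
12.0 [ 0.5835 -0.2879] 1022 [array([ 587.1, -290.9]), array([166.3,  65.7]), np.float64(10.4)]
12.099999999999994 [ 0.5836 -0.2879] 1027 [array([ 587. , -292.2]), array([165.8,  66.1]), np.float64(9.3)]
12.0 [ 0.5835 -0.288 ] 1028 [array([ 587.1, -291.6]), array([166.2,  66.2]), np.float64(9.6)]
12.0 [ 0.5836 -0.2879] 1027 [array([ 587.3, -294. ]), array([166.3,  65.6]), np.float64(7.0)]
top tube top 97 [ 0.6289 -0.2839  0.1398] [ 0.6288 -0.2835  0.14  ]
side tube top 80 [ 0.6251 -0.2765  0.1363] [ 0.6209 -0.2663  0.14  ]
tip [ 0.4131 -0.0133  0.2507]
[ 0.4131 -0.0133  0.2232] joints [ 20.9  -0.7 -24.2  -0.  -66.3 -12. ] F [0.7 0.3 0. ] t 29.9 w 0.008 0.0
d [-0.128  -0.1788  0.1315] n 5.1 rot [ -0.2   -0.09 -83.12] n 9.7
```

View pics/pl.png

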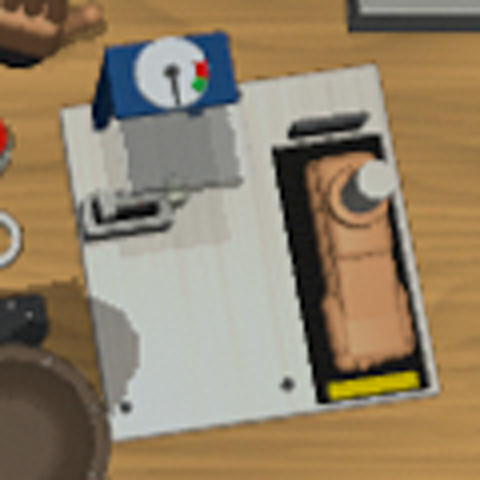

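The foot is square on the platen, with its tube top at pixel (375,182) and toes at the yellow bar. It is within 1–2 mm and 1° of the marks. Next is the start button.

```bash
python3 g.py .571 .141 .12 -81 0|tail -1; python3 steer.py '{"finger_gap":[0, 0, 0, 0, 0, 0, 0, 0], "sx":[-12.8, -12.8, -12.8, -12.8, -12.8, -12.8, -12.8, -12.8], "sy":[-17.9, -17.9, -17.9, -17.9, -17.9, -17.9, -17.9, -17.9], "sz":[0, 0, 0, 0, 4, 8, 13.1, 13.1], "drx":[0, 0, 0, 0, 0, 0, 0, 0], "dry":[0, 0, 0, 0, 0, 0, 0, 0], "drz":[0, 0, 0, 0, 0, 0, 0, 0]}'; python3 g.py .571 .141 .08 -81 0
```

```text
d [-0.1279 -0.1793  0.1315] n 5.1 rot [-0.19  0.06 -0.12] n 0.0
time_s: 30.7
tcp_pos: [0.5659, 0.1373, 0.0854]
ee_rot: [[0.15, -0.989, -0.012], [-0.989, -0.15, -0.005], [0.003, 0.013, -1.0]]
wrist_force: [-1.9, -0.7, -1.5]
gripper_width: 0.002
gripper_force: 0.0
tip [0.5662 0.1374 0.1129]
[0.5659 0.1373 0.0854] joints [ 29.5  24.  -13.5  -0.1 -53.2 -20.8] F [-1.9 -0.7 -1.5] t 30.7 w 0.002 0.0
d [-0.003  -0.0061  0.0328] n 0.7 rot [ 0.74 -0.16 -0.38] n 0.1
```

Scaled: 0.038 m is 3.8, 0.03 m is 3.

```bash
python3 steer.py '{"finger_gap":[0, 0, 0, 0], "sx":[0, 0, 0, 0], "sy":[0, 0, 0, 0], "sz":[1.5, 3, 3.8, 3.8], "drx":[0, 0, 0, 0], "dry":[0, 0, 0, 0], "drz":[0, 0, 0, 0]}'; python3 g.py .571 .141 .07 -81 0; python3 steer.py '{"finger_gap":[0, 0, 0, 0], "sx":[0, 0, 0, 0], "sy":[0, 0, 0, 0], "sz":[0.3, 0.6, 0.9, 0.9], "drx":[0, 0, 0, 0], "dry":[0, 0, 0, 0], "drz":[0, 0, 0, 0]}'|tail -5
```

```text
time_s: 31.1
tcp_pos: [0.5711, 0.1407, 0.0555]
ee_rot: [[0.153, -0.988, 0.003], [-0.988, -0.153, 0.001], [-0.001, -0.003, -1.0]]
wrist_force: [-0.4, -0.7, 0.0]
gripper_width: 0.005
gripper_force: 0.0
tip [0.5711 0.1406 0.083 ]
[0.5711 0.1407 0.0555] joints [ 29.6  26.1 -15.3   0.  -48.4 -20.8] F [-0.4 -0.7  0. ] t 31.1 w 0.005 0.0
d [-0.0003  0.0001  0.013 ] n 0.3 rot [-0.18  0.05 -0.17] n 0.0
tcp_pos: [0.5704, 0.1417, 0.0458]
ee_rot: [[0.155, -0.988, 0.003], [-0.988, -0.155, 0.001], [-0.001, -0.003, -1.0]]
wrist_force: [-0.7, -0.1, 0.1]
gripper_width: 0.006
gripper_force: 0.0
```

Tip is at 0.073; the button top is at about 0.071. I'll press on until the force shows the stop.

```bash
for i in 1 2; do python3 steer.py '{"finger_gap":[0, 0, 0], "sx":[0, 0, 0], "sy":[0, 0, 0], "sz":[0.2, 0.4, 0.4], "drx":[0, 0, 0], "dry":[0, 0, 0], "drz":[0, 0, 0]}'|sed -n '2p;4p'; done
```

```text
tcp_pos: [0.5708, 0.1419, 0.0422]
wrist_force: [0.3, -0.0, 1.8]
tcp_pos: [0.5709, 0.1419, 0.039]
wrist_force: [-2.0, -0.1, 7.9]
```

Scaled: 0.003 m is 0.3, 0.0015 m is 0.15.

```bash
python3 steer.py '{"finger_gap":[0, 0, 0], "sx":[0, 0, 0], "sy":[0, 0, 0], "sz":[0.15, 0.3, 0.3], "drx":[0, 0, 0], "dry":[0, 0, 0], "drz":[0, 0, 0]}'|sed -n '2p;4p'; python3 steer.py '{"finger_gap":[0, 0, 0, 0, 0, 0, 0], "sx":[0, 0, 0, 0, 0, 0, 0], "sy":[0, 0, 0, 0, 0, 0, 0], "sz":[0, -2, -6, -10, -15, -15, -15], "drx":[0, 0, 0, 0, 0, 0, 0], "dry":[0, 0, 0, 0, 0, 0, 0], "drz":[0, 0, 0, 0, 0, 0, 0]}'; python3 red.py; python3 - <<'E'
from h import *
for n in ('top','side'):
    c=snap(n);P=pts(c);hs=cv2.cvtColor(c['pixels'],cv2.COLOR_RGB2HSV);m=(cv2.inRange(hs,(50,120,40),(80,255,255))>0)&(abs(P[...,0]-.57)<.04)&(abs(P[...,1]-.14)<.04)
    print(n,m.sum(),np.median(P[m],0) if m.sum() else '')
c=dict(np.load('pics/top.npz'));P=pts(c);Z=P[...,2];t=(P[...,0]>.58)&(P[...,0]<.68)&(P[...,1]>-.33)&(P[...,1]<-.23)&(Z>.12)&(Z<.16);print(np.median(P[t],0))
E
```

```text
tcp_pos: [0.571, 0.1419, 0.0387]
wrist_force: [-8.0, -1.0, 21.6]
time_s: 33.1
tcp_pos: [0.5705, 0.142, 0.1859]
ee_rot: [[0.155, -0.988, 0.005], [-0.988, -0.155, 0.004], [-0.003, -0.006, -1.0]]
wrist_force: [-0.9, 0.3, -0.8]
gripper_width: 0.006
gripper_force: 0.0
side 65 [0.6169 0.2315 0.1409] [0.607 0.219 0.129] [0.629 0.24  0.15 ]
top 20 [0.56572403 0.15008288 0.07170844]
side 91 [0.56631469 0.14852052 0.07231654]
[ 0.62908712 -0.28404647  0.13955791]
```

The button bottomed out (21.6 N with no further travel) and sprang back. The lever is on, the foot is in place and the robot is clear, so I'm handing in.

```bash
python3 -c "
from station import r
print(r.finish_job())"
```

```text
the job is handed in; nothing more can be done
None
```

The job is handed in after about 33 s of robot time: the power lever is on, the trip switch was held mid-green for about a second and let up, the foot stands within 1–2 mm and 1° of its marks, and the start button was pressed fully down and released.

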